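# Gang up nameplate blocks in a carving bed for their second face

### The job

Slide the bed's jaw well back, past where the last block will stand, take out the key block and turn it round so that its pale uncarved face looks to the open front, standing it against the fixed jaw and the rear fence. Then, with the jaw still drawn clear, stand every other block lying on the bench in the bed too, each with its pale face to the front, back against the fence and butted flush against its neighbour so that the row has no gaps. Only when the whole row is closed up, slide the jaw in until it bears flush on the last block, let go, and leave the paste jar, whetstone and chisel undisturbed.

Things in the scene. Friction and masses are not known exactly. Their poses are not given: they have to be found in the camera images.
- bed: fixed carving bed: pale plate 100 (x) x 330 (y) x 12 mm. Origin: centre of underside; -x open front (to the robot), +x back. On the plate: aluminium rear fence 8 mm high, front face at x=+17 mm (a block against it has its centre at x=0), and at the +y end the fixed jaw, 40 mm tall, clamping face at y=+135 mm. The row of blocks runs from there to -y, towards the sliding jaw. No front lip
- jaw (a joint): sliding jaw of the bed: distance in m from the fixed jaw's face to the sliding jaw's face, 0 to 0.245; it slides along the bed's -y to open. It stays where it is left (about 2.5 N of friction, no spring)
- jaw_grip (a point): grip point on the sliding jaw: middle of its blue upright fin, 16 mm thick (bed x), 30 mm long (bed y), 36 mm tall, top 16 mm above this point. The dark steel jaw under it is 44 (bed x) x 36 (bed y) mm, 39 mm tall above the plate. Point is 18 mm to -y of the jaw's clamping face, 70 mm above the bed's underside
- jaw_face (a point): middle of the sliding jaw's clamping face, which looks to the bed's +y
- key: the key block, the one standing in the bed at the start, against the fixed jaw, with its carved face to the front: wooden block 34 (x) x 44 wide (y) x 50 mm tall, about 150 g, upright on an 8 mm brass foot; its -x face is bare pale wood, its +x face dark lacquer with brass-coloured strokes; a 9 mm red stripe on top runs along the pale face's edge. Origin: centre of underside, z up
- key_pale (a point): centre of the key block's pale face
- b1: a further nameplate block (2 to 4 are present), loose on the bench at the start: wooden block 34 (x) x 44 wide (y) x 50 mm tall, about 150 g, upright on an 8 mm brass foot; its -x face is bare pale wood, its +x face dark lacquer with brass-coloured strokes; a 9 mm red stripe on top runs along the pale face's edge. Origin: centre of underside, z up
- b1_pale (a point): centre of this block's pale face
- b2: a further nameplate block (2 to 4 are present), loose on the bench at the start: wooden block 34 (x) x 44 wide (y) x 50 mm tall, about 150 g, upright on an 8 mm brass foot; its -x face is bare pale wood, its +x face dark lacquer with brass-coloured strokes; a 9 mm red stripe on top runs along the pale face's edge. Origin: centre of underside, z up
- b2_pale (a point): centre of this block's pale face
- b3: a further nameplate block (2 to 4 are present), loose on the bench at the start: wooden block 34 (x) x 44 wide (y) x 50 mm tall, about 150 g, upright on an 8 mm brass foot; its -x face is bare pale wood, its +x face dark lacquer with brass-coloured strokes; a 9 mm red stripe on top runs along the pale face's edge. Origin: centre of underside, z up
- b3_pale (a point): centre of this block's pale face
- b4: a further nameplate block (2 to 4 are present), loose on the bench at the start: wooden block 34 (x) x 44 wide (y) x 50 mm tall, about 150 g, upright on an 8 mm brass foot; its -x face is bare pale wood, its +x face dark lacquer with brass-coloured strokes; a 9 mm red stripe on top runs along the pale face's edge. Origin: centre of underside, z up
- b4_pale (a point): centre of this block's pale face
- paste: bystander: turquoise jar with a yellow cap, 56 mm diameter, 75 mm tall; origin: centre of the underside
- stone: bystander: grey whetstone 70 x 190 x 35 mm; origin: centre of the underside
- chisel: bystander: hand tool with a wooden handle, 180 mm long along its x, lying on the bench; origin: centre of the underside
Mind the look-alikes: they are no part of the job. Leave any pink or turquoise look-alike of the b1 alone.

How it is judged:
On the way, in this order (a step that is already met when the one before it is completed fails the run):
1. the jaw is drawn well back (opening over 100 mm) (value of joint jaw above 0.1 m), for 0.2 s.
2. the key block stands in the bed against fixed jaw and fence, pale face to the front (z of key in the frame of bed between 0.0095 and 0.015 m and x of key in the frame of bed between -0.004 and 0.004 m and angle between key's own z axis and vertical below 0.08 rad and angle between the x axis of key and the x axis of bed, either way round below 0.07 rad and x of key_pale in the frame of bed below -0.009 m and y of key in the frame of bed between 0.1105 and 0.115 m and linear speed of key below 0.01 m/s), for 0.2 s.
3. with the jaw still clear of the row, all blocks stand in one closed row, pale faces to the front (all of step 2 and z of b1 in the frame of bed between 0.0095 and 0.015 m and x of b1 in the frame of bed between -0.004 and 0.004 m and angle between each of b1, b2, b3, b4's own z axis and vertical below 0.08 rad and angle between the x axis of each of b1, b2, b3, b4 and the x axis of bed, either way round below 0.07 rad and x of each of b1_pale, b2_pale, b3_pale, b4_pale in the frame of bed below -0.009 m and (y of b1 in the frame of key between -0.0465 and -0.038 m or y of b1 in the frame of b2 between -0.0465 and -0.038 m or y of b1 in the frame of b3 between -0.0465 and -0.038 m or y of b1 in the frame of b4 between -0.0465 and -0.038 m) and z of b2 in the frame of bed between 0.0095 and 0.015 m and x of b2 in the frame of bed between -0.004 and 0.004 m and (y of b2 in the frame of key between -0.0465 and -0.038 m or y of b2 in the frame of b1 between -0.0465 and -0.038 m or y of b2 in the frame of b3 between -0.0465 and -0.038 m or y of b2 in the frame of b4 between -0.0465 and -0.038 m) and z of b3 in the frame of bed between 0.0095 and 0.015 m and x of b3 in the frame of bed between -0.004 and 0.004 m and (y of b3 in the frame of key between -0.0465 and -0.038 m or y of b3 in the frame of b1 between -0.0465 and -0.038 m or y of b3 in the frame of b2 between -0.0465 and -0.038 m or y of b3 in the frame of b4 between -0.0465 and -0.038 m) and z of b4 in the frame of bed between 0.0095 and 0.015 m and x of b4 in the frame of bed between -0.004 and 0.004 m and (y of b4 in the frame of key between -0.0465 and -0.038 m or y of b4 in the frame of b1 between -0.0465 and -0.038 m or y of b4 in the frame of b2 between -0.0465 and -0.038 m or y of b4 in the frame of b3 between -0.0465 and -0.038 m) and linear speed of each of b1, b2, b3, b4 below 0.01 m/s and y of jaw_face in the frame of key below -0.0255 m and y of jaw_face in the frame of b1 below -0.0255 m and y of jaw_face in the frame of b2 below -0.0255 m and y of jaw_face in the frame of b3 below -0.0255 m and y of jaw_face in the frame of b4 below -0.0255 m), for 0.2 s.
4. the jaw bears on the last block ((y of jaw_face in the frame of b1 between -0.0245 and -0.016 m or y of jaw_face in the frame of b2 between -0.0245 and -0.016 m or y of jaw_face in the frame of b3 between -0.0245 and -0.016 m or y of jaw_face in the frame of b4 between -0.0245 and -0.016 m)), for 0.2 s.
At the end, for the whole second after the job is handed in: Pale faces front, blocks square within 4 degrees and 4 mm of the fence line; key within 2 mm of the fixed jaw, each other block within 2.5 mm of its neighbour, jaw within 2.5 mm of the last; all at rest. The row was closed while the jaw was over 3.5 mm clear (all of step 2 and z of b1 in the frame of bed between 0.0095 and 0.015 m and x of b1 in the frame of bed between -0.004 and 0.004 m and angle between each of b1, b2, b3, b4's own z axis and vertical below 0.08 rad and angle between the x axis of each of b1, b2, b3, b4 and the x axis of bed, either way round below 0.07 rad and x of each of b1_pale, b2_pale, b3_pale, b4_pale in the frame of bed below -0.009 m and (y of b1 in the frame of key between -0.0465 and -0.038 m or y of b1 in the frame of b2 between -0.0465 and -0.038 m or y of b1 in the frame of b3 between -0.0465 and -0.038 m or y of b1 in the frame of b4 between -0.0465 and -0.038 m) and z of b2 in the frame of bed between 0.0095 and 0.015 m and x of b2 in the frame of bed between -0.004 and 0.004 m and (y of b2 in the frame of key between -0.0465 and -0.038 m or y of b2 in the frame of b1 between -0.0465 and -0.038 m or y of b2 in the frame of b3 between -0.0465 and -0.038 m or y of b2 in the frame of b4 between -0.0465 and -0.038 m) and z of b3 in the frame of bed between 0.0095 and 0.015 m and x of b3 in the frame of bed between -0.004 and 0.004 m and (y of b3 in the frame of key between -0.0465 and -0.038 m or y of b3 in the frame of b1 between -0.0465 and -0.038 m or y of b3 in the frame of b2 between -0.0465 and -0.038 m or y of b3 in the frame of b4 between -0.0465 and -0.038 m) and z of b4 in the frame of bed between 0.0095 and 0.015 m and x of b4 in the frame of bed between -0.004 and 0.004 m and (y of b4 in the frame of key between -0.0465 and -0.038 m or y of b4 in the frame of b1 between -0.0465 and -0.038 m or y of b4 in the frame of b2 between -0.0465 and -0.038 m or y of b4 in the frame of b3 between -0.0465 and -0.038 m) and (y of jaw_face in the frame of b1 between -0.0245 and -0.016 m or y of jaw_face in the frame of b2 between -0.0245 and -0.016 m or y of jaw_face in the frame of b3 between -0.0245 and -0.016 m or y of jaw_face in the frame of b4 between -0.0245 and -0.016 m) and linear speed of each of b1, b2, b3, b4 below 0.01 m/s and velocity of joint jaw between -0.005 and 0.005 m/s); the robot touches nothing.
It fails at once if the paste jar is moved by more than 20 mm (distance of paste from where it was at the start of the episode above 0.02 m).
It fails at once if the whetstone is moved by more than 20 mm (distance of stone from where it was at the start of the episode above 0.02 m).
It fails at once if the chisel is moved by more than 20 mm (distance of chisel from where it was at the start of the episode above 0.02 m).
Of b1, b2, b3, b4 only 2 to 4 are there at a start; the rules pass over those that are not, and their reading is None.
At some moment in a run one of b1, b2, b3, b4 may be knocked a few centimetres aside while the robot is not near it.
It also fails if it takes over 210 s, if anything falls off the work surface, if the arm or the gripper's body presses on something with over 40 N, if the wrist force passes 120 N, or if a joint passes its speed limit or range.

### The arm

A 7-joint arm with a two-finger parallel gripper is mounted at the origin on the work surface. World frame = base frame: x ahead of the robot, y to its left, z up, the work surface at z = 0. Lengths are in m, angles in rad, forces in N, time in s.
With the tool pointing down it reaches from about 0.425 to 0.875 m from the base axis. Payload 8.4 kg.
Tool frame: the origin (TCP) lies at the very end of the fingers, on their centre line; the grasp point (between the pads) lies 19 mm behind it; z points along the fingers, y is the line along which they close (so a half turn about z gives the same grasp; the last joint's range is limited). The gripper opens to 85 mm and grips with 20 to 120 N. Pads are 22 mm wide; open, the fingers measure 114 mm over their backs; the gripper's body (76 mm by 85 mm) begins 54 mm behind the grasp point. The pads swing forward as they close: fully open they stand 13 mm farther back than shut.
Start: joints at [-1.415, 0.333, 0.04, 1.465, -0.013, 1.343, -0.059], TCP at [0.164, 0.629, 0.231] pointing down, gripper open.
Joint ranges: [-2.58, 2.58], [-0.38, 2.09], [-1.3, 1.39], [0.25, 2.4], [-1.5, 4.64], [0.08, 2.09], [-2.65, 2.65]. Speed limits (rad/s): [2.22, 2.22, 2.79, 2.79, 3.14, 3.14, 3.14].

### API

Orientations are given as a rotation vector (axis times angle).
In Python, from rig import robot gives the robot as it stands. The module is installed in compiled form; this text tells all that it offers.
- The arm moves only by the tool arm_command, never from a script. Its argument "rows" is a list of rows, each an object with "dp": the shift along the tool's x, y, z in units of 50 mm (1.0 is 50 mm), a list of three; "turn": the turn, a rotation vector about the tool's x, y, z in units of 5 degrees (1.0 is 5 degrees), a list of three; "grip": the finger opening in mm, from 0 to 85.4. A call has 1 to 12 rows; each row shifts and turns the commanded pose from where the row before left it, along the tool's axes as they then stand; what a row does not reach is not made up. A row lasts 1/10 s, in which the tool goes at most 50 mm and 8.59 degrees, less where a joint would pass 70% of its speed; a pose out of reach is approached as far as the arm can. A call is refused whole if a number of a shift passes 1 or a number of a turn 1, either way. A call with a gripper value outside its range is refused whole. The fingers move at their own pace and stop on an object; the grip force is fixed at half the most. Time passes only in rows, so rows that do not move let the fingers close. It gives the time, the measured TCP pose, the force, the opening and the grip force at its end, in the units of the state.
- robot.sense(): the state, without advancing time (a new reading comes with each control period).
- robot.read_camera(name): name is "scene" or "top"; returns the picture (400x640x3 uint8, blue, green, red); there is no depth.
- robot.camera_model(name): a dict with "vfov" (degrees; the focal length in pixels is half the picture's height over the tangent of half this angle, whatever the lens; pixels are square), "cx", "cy" (the principal point, pixels), "dist" ([k1, k2, p1, p2, k3] as OpenCV has them; the pictures are not rectified), "eye" and "orientation" of the camera in the world. Camera axes: x right, y down, z forward; pixel columns grow to the right and rows downward; lengths in m; the calibration is good to about 2 mm. A picture is of the moment at which its call begins. camera_model takes no time and is no camera call.
- robot.sign_off(): hands the job in; it is judged then, once.
The state is a dict: "clock": time; "qpos": joint angles; "dq": joint speeds; "effort": joint torques, N m; "eef_pos": TCP position; "orientation": TCP orientation; "wrist_force": force on the tool from outside, world axes, zero at the start; "moment": the same for the moment, N m; "finger_gap": finger opening in m; "gripper_force": force on a finger pad.
Only numpy, scipy, OpenCV 4.12 (cv2) and the standard library are available. Lean on these libraries where they do the work, as an engineer would, in place of code of your own. Each camera call takes 0.05 s, during which the arm holds its last target. There are 200 camera calls.

## Working session

There is one attempt and no reset: what is moved stays moved. The work goes in short steps, Python scripts to look and compute and a tool call to move; the robot and the scene stay as the last step left them, time stands still between calls to the robot, and variables do not carry over. Pictures are saved under pics/ and viewed, at most 14 in all, crops included, and the job is handed in when it is done.

Besides the shell and the picture viewer there is one more tool, called after "Call:" in YAML: its name, and indented under it one key for each argument. arm_command: Moves the arm, as the interface text tells. Its arguments: {"type":"object","properties":{"rows":{"type":"array","items":{"type":"object","properties":{"dp":{"type":"array","items":{"type":"number"}},"turn":{"type":"array","items":{"type":"number"}},"grip":{"type":"number"}}}}},"required":["rows"]}

```bash
mkdir -p pics
python3 - <<'E'
from rig import robot
import cv2
for n in("scene","top"):
    cv2.imwrite(f"pics/{n}0.png",robot.read_camera(n)); print(n,robot.camera_model(n))
print(robot.sense())
E
```

```text
scene {'vfov': 42.573374940556086, 'cx': 327.882956156428, 'cy': 196.8212612540524, 'dist': array([-0.11717713,  0.        ,  0.        ,  0.        ,  0.        ]), 'eye': array([1.33002651, 0.24424396, 1.22281124]), 'orientation': array([-1.52818592, -2.24749011,  0.6956227 ])}
top {'vfov': 51.16998069172295, 'cx': 310.94368896987305, 'cy': 195.06316162629787, 'dist': array([-0.0190752,  0.       ,  0.       ,  0.       ,  0.       ]), 'eye': array([ 0.47229043, -0.01980076,  1.10548797]), 'orientation': array([-2.19043968,  2.16528116, -0.09998494])}
{'clock': 0.1, 'qpos': array([-1.4151843 ,  0.33382112,  0.03986686,  1.46615874, -0.0133861 ,
        1.34331132, -0.05848271]), 'dq': array([-1.58779843e-03, -1.13946514e-03,  9.06193319e-04, -3.13267505e-03,
       -5.36552363e-05,  8.35395651e-04,  7.54662825e-04]), 'effort': array([ 4.63091070e-03, -6.60019755e+01,  1.37083244e+00, -4.06471789e+01,
        1.70611247e-02,  9.03030799e-03, -3.80874553e-05]), 'eef_pos': array([0.16376376, 0.62861354, 0.23053428]), 'orientation': array([-3.99148548e-01, -3.11605549e+00,  2.24745611e-03]), 'wrist_force': array([ 1.2793914 , -0.0784204 , -0.04082036]), 'moment': array([ 0.01563201, -0.0383671 , -0.00136615]), 'gripper_force': 0.0, 'finger_gap': 0.08520267958298798}
```

View pics/scene0.png

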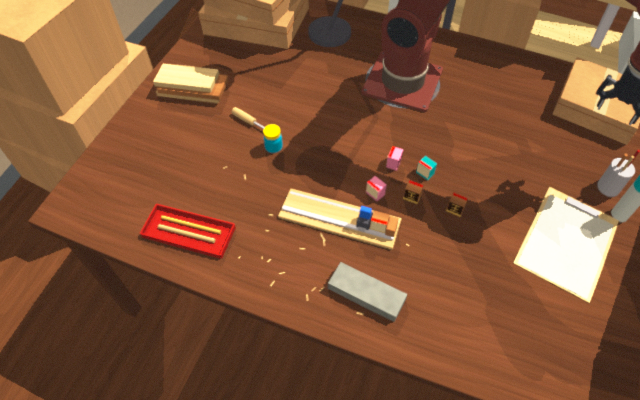

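View pics/top0.png

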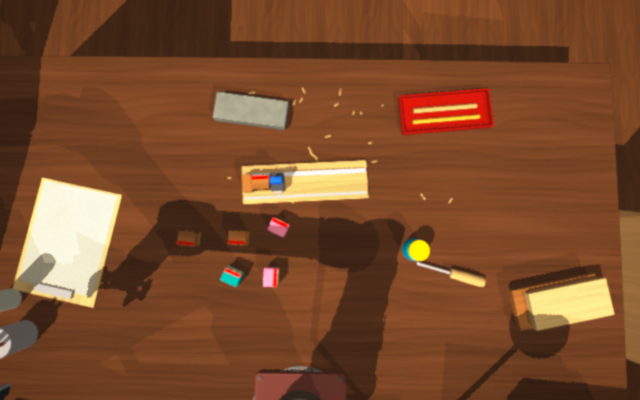

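Scene shows the bed (key, blue fin), two wooden blocks at top-view (187,240) and (237,238), pink/turquoise decoys, jar (418,250), chisel, stone. I'll zoom the top view and set up helpers.

```bash
cat > h.py <<'E'
import numpy as np, cv2
from scipy.spatial.transform import Rotation as R
from rig import robot
def K(n):
    m=robot.camera_model(n); f=200/np.tan(np.radians(m['vfov']/2))
    return np.array([[f,0,m['cx']],[0,f,m['cy']],[0,0,1]]),m
def ray(n,px,z):
    k,m=K(n); u=cv2.undistortPoints(np.float64(px).reshape(-1,1,2),k,m['dist']).reshape(-1,2)
    d=np.c_[u,np.ones(len(u))]@R.from_rotvec(m['orientation']).as_matrix().T
    return m['eye']+d*((z-m['eye'][2])/d[:,2])[:,None]
def proj(n,P):
    k,m=K(n); Rm=R.from_rotvec(m['orientation']).inv()
    return cv2.projectPoints(np.float64(P).reshape(-1,3),Rm.as_rotvec(),-Rm.apply(m['eye']),k,m['dist'])[0].reshape(-1,2)
def reds(img,box=None):
    hsv=cv2.cvtColor(img,cv2.COLOR_BGR2HSV)
    m=((hsv[...,0]<7)|(hsv[...,0]>174))&(hsv[...,1]>170)&(hsv[...,2]>90)
    return m.astype(np.uint8)
def blobs(m,a=8):
    n,l,s,c=cv2.connectedComponentsWithStats(m.astype(np.uint8))
    out=[]
    for i in range(1,n):
        if s[i,4]>=a:
            p=np.argwhere(l==i)[:,::-1].astype(np.float32); out.append((s[i,4],c[i].round(1),cv2.minAreaRect(p)))
    return out
E
python3 - <<'E'
from h import *
t=cv2.imread("pics/top0.png");s=cv2.imread("pics/scene0.png")
a=cv2.resize(t[145:295,165:385],None,fx=3.6,fy=3.6,interpolation=cv2.INTER_CUBIC)
b=cv2.resize(s[140:250,270:480],None,fx=3.6,fy=3.6,interpolation=cv2.INTER_CUBIC)
cv2.imwrite("pics/t1.png",cv2.convertScaleAbs(a,alpha=1.5));cv2.imwrite("pics/s1.png",cv2.convertScaleAbs(b,alpha=1.3))
for n,i,z in(("top",t,.05),("scene",s,.05)):
    for ar,c,r in blobs(reds(i)): print(n,ar,c,np.round(r[1],1),round(r[2],1),ray(n,[c],z)[0].round(4))
h=cv2.cvtColor(t,cv2.COLOR_BGR2HSV)
bl=((abs(h[...,0].astype(int)-112)<12)&(h[...,1]>150)&(h[...,2]>60))
for ar,c,r in blobs(bl): print("blue",ar,c,r,ray("top",[c],.086)[0].round(4))
E
```

```text
top 2968 [445.3 110.3] [40.7 93.6] 85.2 [ 0.7905 -0.3689  0.05  ]
top 48 [259.7 177. ] [ 3. 16.] 90.0 [0.6104 0.108  0.05  ]
top 77 [279.6 221.8] [17.9  4.9] 24.4 [0.4971 0.0553 0.05  ]
top 64 [184.8 243. ] [16.3  3.8] 8.1 [0.4411 0.2927 0.05  ]
top 64 [235.6 242.1] [17.1  3.6] 4.8 [0.4449 0.165  0.05  ]
top 48 [232. 272.] [15.2  3.2] 23.2 [0.3705 0.172  0.05  ]
top 57 [274.8 278.4] [18.  3.] 90.0 [0.356  0.0648 0.05  ]
scene 34 [391.5 150.5] [ 3.4 11.6] 24.0 [0.3563 0.0647 0.05  ]
scene 19 [636.8 152.4] [2.8 7.1] 45.0 [0.0713 0.7817 0.05  ]
scene 27 [424.2 164.4] [13.   1.9] 33.7 [0.3708 0.1692 0.05  ]
scene 31 [372.5 184.4] [13.5  2.2] 41.2 [0.4947 0.052  0.05  ]
scene 47 [415.4 183.1] [14.2  3.2] 18.4 [0.4454 0.1638 0.05  ]
scene 41 [459.7 196. ] [14.7  2.9] 23.2 [0.4422 0.2924 0.05  ]
scene 2617 [187.9 230.7] [91.4 38.3] 14.0 [ 0.8206 -0.3571  0.05  ]
scene 41 [378.  220.8] [15.8  2.7] 16.7 [0.6037 0.1045 0.05  ]
blue 94 [275.8 179.7] ((276.0, 179.5), (7.0, 12.0), 90.0) [0.5994 0.064  0.086 ]
```

View pics/t1.png

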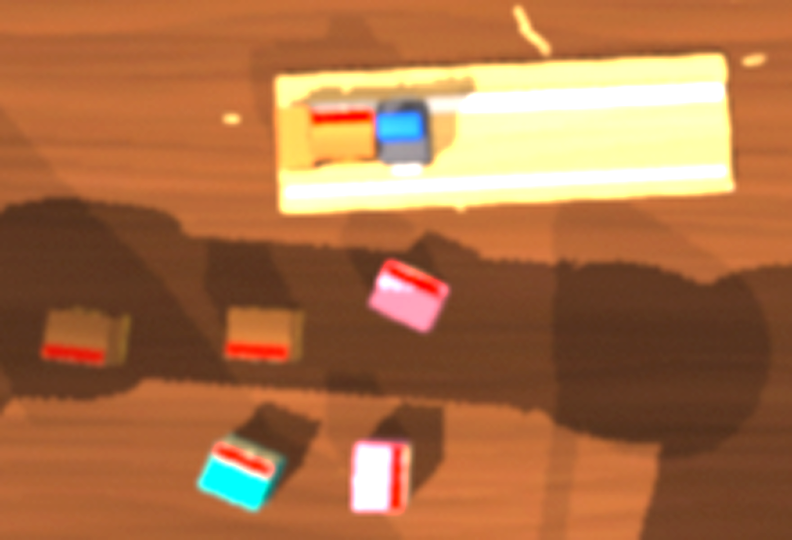

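View pics/s1.png

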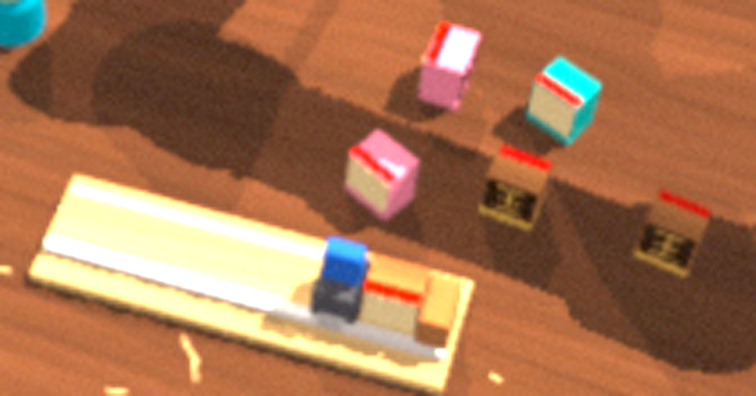

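Crops: key stands at (345,130) in the top crop with its stripe at the back (pale face backward); both wooden blocks at (80,335), (262,335) have stripes toward the robot, i.e. nearly already aligned. Now the bed pose and the tool axes.

```bash
cat >> h.py <<'E'
def bed():
    t=cv2.imread("pics/top0.png"); h=cv2.cvtColor(t,cv2.COLOR_BGR2HSV)
    roi=np.zeros(h.shape[:2],bool); roi[150:212,232:376]=1
    m=(h[...,2]>185)&roi
    n,l,s,c=cv2.connectedComponentsWithStats(m.astype(np.uint8)); i=1+s[1:,4].argmax()
    p=np.argwhere(l==i)[:,::-1]
    w=ray("top",p,.012)[:,:2].astype(np.float32)
    return cv2.minAreaRect(w*1000)
def info():
    s=robot.sense(); Rm=R.from_rotvec(s['orientation']).as_matrix()
    print("t",round(s['clock'],2),"tcp",s['eef_pos'].round(4),"x",Rm[:,0].round(3),"y",Rm[:,1].round(3),"z",Rm[:,2].round(3),"q",s['qpos'].round(2),"F",s['wrist_force'].round(1),"gap",round(s['finger_gap'],4))
    return s,Rm
E
python3 - <<'E'
from h import *
r=bed();print(r); print(cv2.boxPoints(r).round(1))
info()
t=cv2.imread("pics/top0.png");s=cv2.imread("pics/scene0.png")
# stripe direction in world by PCA
for n,i in(("top",t),("scene",s)):
    N,l,st,c=cv2.connectedComponentsWithStats(reds(i))
    for k in range(1,N):
        if 25<st[k,4]<90:
            w=ray(n,np.argwhere(l==k)[:,::-1],.05 if not(i is None) else 0)[:,:2]
            d=np.linalg.svd(w-w.mean(0))[2][0]; print(n,w.mean(0).round(4),np.degrees(np.arctan2(-d[0]*np.sign(d[1]),abs(d[1]))).round(1))
for n,p in(("top",[259.7,177]),("scene",[378,220.8])): print(n,"key stripe",ray(n,[p],.062))
E
```

```text
((603.6157836914062, -5.480224609375), (103.20893859863281, 330.9701232910156), 3.4532599449157715)
[[ 542.1  156.6]
 [ 562.1 -173.8]
 [ 665.1 -167.6]
 [ 645.2  162.8]]
t 0.1 tcp [0.1638 0.6286 0.2305] x [-0.968  0.252 -0.   ] y [ 0.252  0.968 -0.001] z [-0.    -0.001 -1.   ] q [-1.42  0.33  0.04  1.47 -0.01  1.34 -0.06] F [ 1.3 -0.1 -0. ] gap 0.0852
top [0.6105 0.108 ] 1.0
top [0.4972 0.0554] -25.0
top [0.441  0.2928] -5.9
top [0.4448 0.1649] -4.0
top [0.3705 0.1721] -20.9
top [0.356  0.0647] 89.8
scene [0.3562 0.0646] -89.8
scene [0.371  0.1693] -21.7
scene [0.4947 0.0519] -26.3
scene [0.4456 0.1637] -4.1
scene [0.4424 0.2925] -7.4
scene [0.6037 0.1045] 3.8
top key stripe [[0.60880224 0.10659453 0.062     ]]
scene key stripe [[0.61117644 0.10597807 0.062     ]]
```

Call:
arm_command:
  rows:
    - {"dp": [0, 0, 0], "turn": [0, 0, 1], "grip": 60}
    - {"dp": [0, 0, 0], "turn": [0, 0, 1], "grip": 60}
    - {"dp": [0, 0, 0], "turn": [0, 0, 1], "grip": 60}
    - {"dp": [0, 0, 0], "turn": [0, 0, 1], "grip": 60}
    - {"dp": [0, 0, 0], "turn": [0, 0, 1], "grip": 60}
    - {"dp": [0, 0, 0], "turn": [0, 0, 1], "grip": 60}
    - {"dp": [0, 0, 0], "turn": [0, 0, 1], "grip": 60}
    - {"dp": [0, 0, 0], "turn": [0, 0, 1], "grip": 60}
    - {"dp": [0, 0, 0], "turn": [0, 0, 1], "grip": 60}
    - {"dp": [0, 0, 0], "turn": [0, 0, 1], "grip": 60}
    - {"dp": [0, 0, 0], "turn": [0, 0, 1], "grip": 60}
    - {"dp": [0, 0, 0], "turn": [0, 0, 1], "grip": 60}

```text
clock: 1.3
eef_pos: [0.1638, 0.6287, 0.2308]
orientation: [1.908, 2.495, -0.001]
wrist_force: [0.1, 0.1, 1.1]
finger_gap: 0.0603
gripper_force: 0.0
```

Call:
arm_command:
  rows:
    - {"dp": [0, 0, 0], "turn": [0, 0, 1], "grip": 60}
    - {"dp": [0, 0, 0], "turn": [0, 0, 1], "grip": 60}
    - {"dp": [0, 0, 0], "turn": [0, 0, 0.4], "grip": 60}
    - {"dp": [-0.7, 0.5, 0], "turn": [0, 0, 0], "grip": 60}
    - {"dp": [-0.7, 0.5, 0], "turn": [0, 0, 0], "grip": 60}
    - {"dp": [-0.7, 0.5, 0], "turn": [0, 0, 0], "grip": 60}
    - {"dp": [-0.7, 0.5, 0], "turn": [0, 0, 0], "grip": 60}
    - {"dp": [-0.7, 0.5, 0], "turn": [0, 0, 0], "grip": 60}
    - {"dp": [-0.7, 0.5, 0], "turn": [0, 0, 0], "grip": 60}
    - {"dp": [-0.7, 0.5, 0], "turn": [0, 0, 0], "grip": 60}
    - {"dp": [-0.7, 0.5, 0], "turn": [0, 0, 0], "grip": 60}
    - {"dp": [-0.7, 0.5, 0], "turn": [0, 0, 0], "grip": 60}

```text
clock: 2.5
eef_pos: [0.4078, 0.3262, 0.2312]
orientation: [-2.154, -2.286, 0.0]
wrist_force: [1.0, 1.5, 0.4]
finger_gap: 0.0595
gripper_force: 0.0
```

```bash
cat >> h.py <<'E'
BC=np.array([.6036,-.0060]); YAW=np.radians(3.45)
def to_bed(p):
    d=np.asarray(p)[:2]-BC; c,s=np.cos(YAW),np.sin(YAW); return np.array([c*d[0]+s*d[1],-s*d[0]+c*d[1]])
def goto(p_bed=None,z=None,p=None,yaw=None):
    """print tool-frame shift (units) at present orientation to target"""
    s,Rm=info()
    if p is None: c,sn=np.cos(YAW),np.sin(YAW); p=BC+np.array([c*p_bed[0]-sn*p_bed[1],sn*p_bed[0]+c*p_bed[1]])
    d=np.array([p[0],p[1],s['eef_pos'][2] if z is None else z])-s['eef_pos']
    print("bed",to_bed(s['eef_pos']).round(4),"units",(Rm.T@d/.05).round(3),"yaw(tool y dir) deg",np.degrees(np.arctan2(Rm[1,1],Rm[0,1])).round(2))
E
python3 -c "
from h import *
goto((0,.0701),.058)"
```

```text
t 2.5 tcp [0.4078 0.3262 0.2312] x [-0.059  0.998 -0.   ] y [ 0.998  0.059 -0.   ] z [-0. -0. -1.] q [-1.19  0.07  0.45  1.79 -0.03  1.29 -0.67] F [1.  1.5 0.4] gap 0.0595
bed [-0.1754  0.3434] units [-5.462  3.514  3.462] yaw(tool y dir) deg 3.4
```

Call:
arm_command:
  rows:
    - {"dp": [-0.7, 0.44, 0], "turn": [0, 0, 0], "grip": 60}
    - {"dp": [-0.7, 0.44, 0], "turn": [0, 0, 0], "grip": 60}
    - {"dp": [-0.7, 0.44, 0], "turn": [0, 0, 0], "grip": 60}
    - {"dp": [-0.7, 0.44, 0], "turn": [0, 0, 0], "grip": 60}
    - {"dp": [-0.7, 0.44, 0], "turn": [0, 0, 0], "grip": 60}
    - {"dp": [-0.7, 0.44, 0.4], "turn": [0, 0, 0], "grip": 60}
    - {"dp": [-0.7, 0.44, 0.4], "turn": [0, 0, 0], "grip": 60}
    - {"dp": [-0.56, 0.44, 0.4], "turn": [0, 0, 0], "grip": 60}
    - {"dp": [0, 0, 0.4], "turn": [0, 0, 0], "grip": 60}
    - {"dp": [0, 0, 0.4], "turn": [0, 0, 0], "grip": 60}
    - {"dp": [0, 0, 0], "turn": [0, 0, 0], "grip": 60}

```text
clock: 3.6
eef_pos: [0.5971, 0.0654, 0.1284]
orientation: [-2.153, -2.284, 0.007]
wrist_force: [0.1, -0.2, 0.3]
finger_gap: 0.0603
gripper_force: 0.0
```

```bash
python3 -c "
from h import *
goto((0,.0701),.058)
cv2.imwrite('pics/s2.png',cv2.resize(robot.read_camera('scene')[150:260,270:430],None,fx=4,fy=4))"
```

```text
t 3.6 tcp [0.5971 0.0654 0.1284] x [-0.059  0.998 -0.001] y [ 0.998  0.059 -0.005] z [-0.005 -0.002 -1.   ] q [-0.73  0.36  0.68  1.74 -0.25  1.13  0.08] F [ 0.1 -0.2  0.3] gap 0.0603
bed [-0.0022  0.0716] units [-0.029  0.051  1.407] yaw(tool y dir) deg 3.37
```

View pics/s2.png

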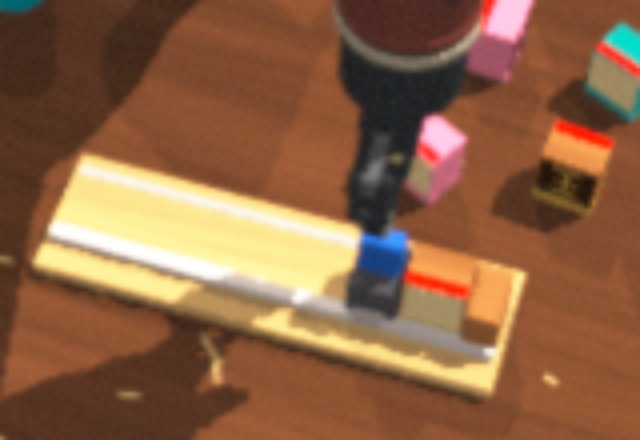

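The gripper sits over the blue fin (385,250). Descend and grip.

Call:
arm_command:
  rows:
    - {"dp": [-0.03, 0.05, 0.35], "turn": [0, 0, 0], "grip": 60}
    - {"dp": [0, 0, 0.35], "turn": [0, 0, 0], "grip": 60}
    - {"dp": [0, 0, 0.35], "turn": [0, 0, 0], "grip": 60}
    - {"dp": [0, 0, 0.35], "turn": [0, 0, 0], "grip": 60}
    - {"dp": [0, 0, 0], "turn": [0, 0, 0], "grip": 40}
    - {"dp": [0, 0, 0], "turn": [0, 0, 0], "grip": 20}
    - {"dp": [0, 0, 0], "turn": [0, 0, 0], "grip": 10}
    - {"dp": [0, 0, 0], "turn": [0, 0, 0], "grip": 10}
    - {"dp": [0, 0, 0], "turn": [0, 0, 0], "grip": 10}
    - {"dp": [0, 0, 0], "turn": [0, 0, 0], "grip": 10}

```text
clock: 4.65
eef_pos: [0.6014, 0.0645, 0.0627]
orientation: [-2.154, -2.286, -0.001]
wrist_force: [-5.7, -0.8, 6.3]
finger_gap: 0.0149
gripper_force: 59.4
```

```bash
python3 -c "
from h import *
goto((0,-.085),.058)"
```

```text
t 4.65 tcp [0.6014 0.0645 0.0627] x [-0.059  0.998  0.001] y [ 0.998  0.059 -0.   ] z [-0.     0.001 -1.   ] q [-0.69  0.45  0.64  1.79 -0.31  1.01  0.13] F [-5.7 -0.8  6.3] gap 0.0149
bed [0.0021 0.0705] units [-3.109 -0.039  0.092] yaw(tool y dir) deg 3.4
```

Call:
arm_command:
  rows:
    - {"dp": [-0.1, 0, 0], "turn": [0, 0, 0], "grip": 10}
    - {"dp": [-0.3, 0, 0], "turn": [0, 0, 0], "grip": 10}
    - {"dp": [-0.3, 0, 0], "turn": [0, 0, 0], "grip": 10}
    - {"dp": [-0.3, 0, 0], "turn": [0, 0, 0], "grip": 10}
    - {"dp": [-0.3, 0, 0], "turn": [0, 0, 0], "grip": 10}
    - {"dp": [-0.3, 0, 0], "turn": [0, 0, 0], "grip": 10}
    - {"dp": [-0.3, 0, 0], "turn": [0, 0, 0], "grip": 10}
    - {"dp": [-0.3, 0, 0], "turn": [0, 0, 0], "grip": 10}
    - {"dp": [-0.3, 0, 0], "turn": [0, 0, 0], "grip": 10}
    - {"dp": [-0.3, 0, 0], "turn": [0, 0, 0], "grip": 10}
    - {"dp": [-0.3, 0, 0], "turn": [0, 0, 0], "grip": 10}
    - {"dp": [0, 0, 0], "turn": [0, 0, 0], "grip": 10}

```text
clock: 5.85
eef_pos: [0.611, -0.0928, 0.0628]
orientation: [2.156, 2.283, 0.0]
wrist_force: [-4.9, -2.4, 8.1]
finger_gap: 0.0148
gripper_force: 61.6
```

Call:
arm_command:
  rows:
    - {"dp": [0, 0, 0], "turn": [0, 0, 0], "grip": 60}
    - {"dp": [0, 0, 0], "turn": [0, 0, 0], "grip": 60}
    - {"dp": [0, 0, 0], "turn": [0, 0, 0], "grip": 60}
    - {"dp": [0, 0, -0.5], "turn": [0, 0, 0], "grip": 60}
    - {"dp": [0, 0, -0.6], "turn": [0, 0, 0], "grip": 60}
    - {"dp": [0, 0, -0.6], "turn": [0, 0, 0], "grip": 60}
    - {"dp": [0, 0, 0], "turn": [0, 0, 0], "grip": 60}
    - {"dp": [0, 0, 0], "turn": [0, 0, 0], "grip": 60}

```text
clock: 6.65
eef_pos: [0.6112, -0.0896, 0.1468]
orientation: [2.153, 2.287, 0.002]
wrist_force: [-0.6, 0.5, 0.4]
finger_gap: 0.0602
gripper_force: 0.0
```

```bash
python3 -c "
from h import *
goto((0.001,.112),.0300)
t=robot.read_camera('top');cv2.imwrite('pics/top3.png',t)
print(blobs(reds(t)))"
```

```text
t 6.65 tcp [ 0.6112 -0.0896  0.1468] x [-0.06   0.998  0.   ] y [0.998 0.06  0.001] z [ 0.001  0.    -1.   ] q [-0.49  0.39  0.71  1.68 -0.27  1.17  0.35] F [-0.6  0.5  0.4] gap 0.0602
bed [ 0.0026 -0.0839] units [ 3.918 -0.035  2.337] yaw(tool y dir) deg 3.45
[(np.int32(2928), array([446. , 110.6]), ((445.2638854980469, 111.15501403808594), (40.80197525024414, 93.87655639648438), 84.89783477783203)), (np.int32(45), array([259.2, 176.9]), ((260.0, 177.0), (16.0, 2.0), 0.0)), (np.int32(72), array([279.5, 221.5]), ((279.3092956542969, 221.30413818359375), (17.870092391967773, 4.365988731384277), 23.962491989135742)), (np.int32(47), array([185.3, 243.1]), ((184.53659057617188, 243.17074584960938), (17.22732162475586, 3.092082977294922), 6.34019136428833)), (np.int32(39), array([235.1, 242.2]), ((235.453857421875, 242.36924743652344), (15.13223648071289, 2.8527989387512207), 7.125016689300537)), (np.int32(49), array([231.9, 271.9]), ((232.0, 272.0), (15.231548309326172, 3.1513547897338867), 23.198591232299805)), (np.int32(62), array([275.1, 278.7]), ((275.0, 278.0), (18.0, 4.0), 90.0))]
```

Call:
arm_command:
  rows:
    - {"dp": [0.5, 0, 0], "turn": [0, 0, 0], "grip": 70}
    - {"dp": [0.7, 0, 0], "turn": [0, 0, 0], "grip": 70}
    - {"dp": [0.7, 0, 0], "turn": [0, 0, 0], "grip": 70}
    - {"dp": [0.7, 0, 0], "turn": [0, 0, 0], "grip": 70}
    - {"dp": [0.7, 0, 0], "turn": [0, 0, 0], "grip": 70}
    - {"dp": [0.62, -0.02, 0], "turn": [0, 0, 0], "grip": 70}
    - {"dp": [0, 0, 0.5], "turn": [0, 0, 0], "grip": 70}
    - {"dp": [0, 0, 0.5], "turn": [0, 0, 0], "grip": 70}
    - {"dp": [0, 0, 0.3], "turn": [0, 0, 0], "grip": 70}
    - {"dp": [0, 0, 0], "turn": [0, 0, 0], "grip": 70}

```text
clock: 7.7
eef_pos: [0.5961, 0.1049, 0.0784]
orientation: [-2.153, -2.285, 0.007]
wrist_force: [-1.0, -0.2, 0.2]
finger_gap: 0.0697
gripper_force: 0.0
```

```bash
python3 -c "
from h import *
goto((0.001,.112),.0300)"
```

```text
t 7.7 tcp [0.5961 0.1049 0.0784] x [-0.059  0.998 -0.002] y [ 0.998  0.059 -0.005] z [-0.005 -0.002 -1.   ] q [-0.75  0.42  0.63  1.77 -0.28  1.04  0.04] F [-1.  -0.2  0.2] gap 0.0697
bed [-0.0008  0.1111] units [0.019 0.04  0.968] yaw(tool y dir) deg 3.39
```

Call:
arm_command:
  rows:
    - {"dp": [0.02, 0.04, 0.4], "turn": [0, 0, 0], "grip": 70}
    - {"dp": [0, 0, 0.4], "turn": [0, 0, 0], "grip": 70}
    - {"dp": [0, 0, 0.15], "turn": [0, 0, 0], "grip": 70}
    - {"dp": [0, 0, 0], "turn": [0, 0, 0], "grip": 70}
    - {"dp": [0, 0, 0], "turn": [0, 0, 0], "grip": 50}
    - {"dp": [0, 0, 0], "turn": [0, 0, 0], "grip": 40}
    - {"dp": [0, 0, 0], "turn": [0, 0, 0], "grip": 28}
    - {"dp": [0, 0, 0], "turn": [0, 0, 0], "grip": 28}
    - {"dp": [0, 0, 0], "turn": [0, 0, 0], "grip": 28}

```text
clock: 8.6
eef_pos: [0.5992, 0.1065, 0.035]
orientation: [-2.153, -2.285, 0.001]
wrist_force: [-8.3, -0.2, 10.9]
finger_gap: 0.0333
gripper_force: 60.8
```

```bash
python3 -c "
from h import *
goto((0.001,.113),.0300)"
```

```text
t 8.6 tcp [0.5992 0.1065 0.035 ] x [-0.059  0.998  0.001] y [ 0.998  0.059 -0.002] z [-0.002  0.001 -1.   ] q [-0.72  0.48  0.6   1.79 -0.33  0.97  0.07] F [-8.3 -0.2 10.9] gap 0.0333
bed [0.0024 0.1125] units [ 0.01  -0.027  0.1  ] yaw(tool y dir) deg 3.4
```

Call:
arm_command:
  rows:
    - {"dp": [0, 0, -0.2], "turn": [0, 0, 0], "grip": 28}
    - {"dp": [0, 0, -0.4], "turn": [0, 0, 0], "grip": 28}
    - {"dp": [0, 0, -0.5], "turn": [0, 0, 0], "grip": 28}
    - {"dp": [0, 0, -0.5], "turn": [0, 0, 0], "grip": 28}
    - {"dp": [0, 0, -0.4], "turn": [0, 0, 0], "grip": 28}
    - {"dp": [-0.6, 0, 0], "turn": [0, 0, 0], "grip": 28}
    - {"dp": [-0.6, -0.4, 0], "turn": [0, 0, 0], "grip": 28}
    - {"dp": [-0.6, -0.5, 0], "turn": [0, 0, 0], "grip": 28}
    - {"dp": [-0.6, -0.5, 0], "turn": [0, 0, 0], "grip": 28}
    - {"dp": [-0.6, -0.5, 0], "turn": [0, 0, 0], "grip": 28}
    - {"dp": [-0.6, -0.5, 0], "turn": [0, 0, 0], "grip": 28}
    - {"dp": [0, 0, 0], "turn": [0, 0, 0], "grip": 28}

```text
clock: 9.8
eef_pos: [0.4884, -0.0853, 0.1346]
orientation: [-2.163, -2.278, -0.001]
wrist_force: [0.8, 0.1, -1.1]
finger_gap: 0.0333
gripper_force: 60.1
```

Call:
arm_command:
  rows:
    - {"dp": [0, 0, 0], "turn": [0, 0, 1], "grip": 28}
    - {"dp": [0, 0, 0], "turn": [0, 0, 1], "grip": 28}
    - {"dp": [0, 0, 0], "turn": [0, 0, 1], "grip": 28}
    - {"dp": [0, 0, 0], "turn": [0, 0, 1], "grip": 28}
    - {"dp": [0, 0, 0], "turn": [0, 0, 1], "grip": 28}
    - {"dp": [0, 0, 0], "turn": [0, 0, 1], "grip": 28}
    - {"dp": [0, 0, 0], "turn": [0, 0, 1], "grip": 28}
    - {"dp": [0, 0, 0], "turn": [0, 0, 1], "grip": 28}
    - {"dp": [0, 0, 0], "turn": [0, 0, 1], "grip": 28}

```text
clock: 10.7
eef_pos: [0.4915, -0.0802, 0.1346]
orientation: [2.868, 1.282, 0.002]
wrist_force: [-0.6, -0.6, -0.9]
finger_gap: 0.0329
gripper_force: 60.2
```

Call:
arm_command:
  rows:
    - {"dp": [0, 0, 0], "turn": [0, 0, 1], "grip": 28}
    - {"dp": [0, 0, 0], "turn": [0, 0, 1], "grip": 28}
    - {"dp": [0, 0, 0], "turn": [0, 0, 1], "grip": 28}
    - {"dp": [0, 0, 0], "turn": [0, 0, 1], "grip": 28}
    - {"dp": [0, 0, 0], "turn": [0, 0, 1], "grip": 28}
    - {"dp": [0, 0, 0], "turn": [0, 0, 1], "grip": 28}
    - {"dp": [0, 0, 0], "turn": [0, 0, 1], "grip": 28}
    - {"dp": [0, 0, 0], "turn": [0, 0, 1], "grip": 28}
    - {"dp": [0, 0, 0], "turn": [0, 0, 1], "grip": 28}
    - {"dp": [0, 0, 0], "turn": [0, 0, 0], "grip": 28}

```text
clock: 11.7
eef_pos: [0.4914, -0.0802, 0.1344]
orientation: [-3.14, -0.091, -0.002]
wrist_force: [0.7, 0.4, -2.2]
finger_gap: 0.0333
gripper_force: 60.2
```

```bash
sed -i 's/BC=np.array(\[.6036/BC=np.array([.6056/' h.py; python3 -c "
from h import *
goto(p=(.49,-.08),z=.025)
t=robot.read_camera('top')
for b in blobs(reds(t)): print(b[:2])"
```

```text
t 11.7 tcp [ 0.4914 -0.0802  0.1344] x [0.998 0.058 0.001] y [ 0.058 -0.998 -0.   ] z [ 0.001  0.    -1.   ] q [-0.78  0.12  0.92  1.99 -0.11  1.08 -1.32] F [ 0.7  0.4 -2.2] gap 0.0333
bed [-0.1184 -0.0672] units [-0.031 -0.006  2.189] yaw(tool y dir) deg -86.68
(np.int32(2973), array([445.4, 110.4]))
(np.int32(72), array([279.5, 221.5]))
(np.int32(52), array([185.3, 243.2]))
(np.int32(39), array([235.1, 242.2]))
(np.int32(48), array([232., 272.]))
(np.int32(56), array([274.9, 278.3]))
```

Call:
arm_command:
  rows:
    - {"dp": [0, 0, 0.5], "turn": [0, 0, 0], "grip": 28}
    - {"dp": [0, 0, 0.5], "turn": [0, 0, 0], "grip": 28}
    - {"dp": [0, 0, 0.5], "turn": [0, 0, 0], "grip": 28}
    - {"dp": [0, 0, 0.4], "turn": [0, 0, 0], "grip": 28}
    - {"dp": [0, 0, 0.2], "turn": [0, 0, 0], "grip": 28}
    - {"dp": [0, 0, 0.1], "turn": [0, 0, 0], "grip": 28}
    - {"dp": [0, 0, 0.03], "turn": [0, 0, 0], "grip": 28}
    - {"dp": [0, 0, 0], "turn": [0, 0, 0], "grip": 28}

```text
clock: 12.55
eef_pos: [0.4915, -0.0805, 0.0232]
orientation: [-3.14, -0.094, -0.001]
wrist_force: [-0.1, -0.5, -2.0]
finger_gap: 0.0333
gripper_force: 60.1
```

Call:
arm_command:
  rows:
    - {"dp": [0, 0, 0], "turn": [0, 0, 0], "grip": 40}
    - {"dp": [0, 0, 0], "turn": [0, 0, 0], "grip": 70}
    - {"dp": [0, 0, 0], "turn": [0, 0, 0], "grip": 70}
    - {"dp": [0, 0, 0], "turn": [0, 0, 0], "grip": 70}
    - {"dp": [0, 0, -0.4], "turn": [0, 0, 0], "grip": 70}
    - {"dp": [0, 0, -0.5], "turn": [0, 0, 0], "grip": 70}
    - {"dp": [0, 0, -0.5], "turn": [0, 0, 0], "grip": 70}
    - {"dp": [0, 0, 0], "turn": [0, 0, -1], "grip": 70}
    - {"dp": [0, 0, 0], "turn": [0, 0, -1], "grip": 70}
    - {"dp": [0, 0, 0], "turn": [0, 0, -1], "grip": 70}
    - {"dp": [0, 0, 0], "turn": [0, 0, -1], "grip": 70}
    - {"dp": [0, 0, 0], "turn": [0, 0, -1], "grip": 70}

```text
clock: 13.75
eef_pos: [0.491, -0.0803, 0.0924]
orientation: [-3.044, -0.776, -0.0]
wrist_force: [0.3, 0.7, 0.2]
finger_gap: 0.0699
gripper_force: 0.0
```

Call:
arm_command:
  rows:
    - {"dp": [0, 0, 0], "turn": [0, 0, -1], "grip": 70}
    - {"dp": [0, 0, 0], "turn": [0, 0, -1], "grip": 70}
    - {"dp": [0, 0, 0], "turn": [0, 0, -1], "grip": 70}
    - {"dp": [0, 0, 0], "turn": [0, 0, -1], "grip": 70}
    - {"dp": [0, 0, 0], "turn": [0, 0, -1], "grip": 70}
    - {"dp": [0, 0, 0], "turn": [0, 0, -1], "grip": 70}
    - {"dp": [0, 0, 0], "turn": [0, 0, -1], "grip": 70}
    - {"dp": [0, 0, 0], "turn": [0, 0, -1], "grip": 70}
    - {"dp": [0, 0, 0], "turn": [0, 0, -1], "grip": 70}
    - {"dp": [0, 0, 0], "turn": [0, 0, -1], "grip": 70}
    - {"dp": [0, 0, 0], "turn": [0, 0, -1], "grip": 70}
    - {"dp": [0, 0, 0], "turn": [0, 0, -1], "grip": 70}

```text
clock: 14.95
eef_pos: [0.491, -0.0804, 0.0924]
orientation: [2.248, 2.194, 0.0]
wrist_force: [-0.2, -1.0, 0.1]
finger_gap: 0.0699
gripper_force: 0.0
```

Call:
arm_command:
  rows:
    - {"dp": [0, 0, 0], "turn": [0, 0, -1], "grip": 70}
    - {"dp": [0, 0, 0], "turn": [0, 0, -1], "grip": 70}
    - {"dp": [0, 0, 0], "turn": [0, 0, -1], "grip": 70}
    - {"dp": [0, 0, 0], "turn": [0, 0, -1], "grip": 70}
    - {"dp": [0, 0, 0], "turn": [0, 0, -1], "grip": 70}
    - {"dp": [0, 0, 0], "turn": [0, 0, -1], "grip": 70}
    - {"dp": [0, 0, 0], "turn": [0, 0, -1], "grip": 70}
    - {"dp": [0, 0, 0], "turn": [0, 0, -1], "grip": 70}
    - {"dp": [0, 0, 0], "turn": [0, 0, -1], "grip": 70}
    - {"dp": [0, 0, 0], "turn": [0, 0, -1], "grip": 70}
    - {"dp": [0, 0, 0], "turn": [0, 0, -1], "grip": 70}
    - {"dp": [0, 0, 0], "turn": [0, 0, -1], "grip": 70}

```text
clock: 16.15
eef_pos: [0.4909, -0.0804, 0.0924]
orientation: [0.85, 3.024, -0.0]
wrist_force: [0.6, -0.9, 0.2]
finger_gap: 0.0698
gripper_force: 0.0
```

Call:
arm_command:
  rows:
    - {"dp": [0, 0, 0], "turn": [0, 0, -1], "grip": 70}
    - {"dp": [0, 0, 0], "turn": [0, 0, -1], "grip": 70}
    - {"dp": [0, 0, 0], "turn": [0, 0, -1], "grip": 70}
    - {"dp": [0, 0, 0], "turn": [0, 0, -1], "grip": 70}
    - {"dp": [0, 0, 0], "turn": [0, 0, -1], "grip": 70}
    - {"dp": [0, 0, 0], "turn": [0, 0, -1], "grip": 70}
    - {"dp": [0, 0, 0], "turn": [0, 0, -1], "grip": 70}
    - {"dp": [0, 0, 0], "turn": [0, 0, 0], "grip": 70}

```text
clock: 16.95
eef_pos: [0.491, -0.0805, 0.0924]
orientation: [-0.095, 3.14, -0.0]
wrist_force: [-0.6, -0.1, -0.3]
finger_gap: 0.07
gripper_force: 0.0
```

```bash
python3 -c "
from h import *
goto(p=(.4914,-.0802),z=.023)
t=robot.read_camera('scene')
cv2.imwrite('pics/s4.png',cv2.resize(t[120:260,260:480],None,fx=3.5,fy=3.5))"
```

```text
t 16.95 tcp [ 0.491  -0.0805  0.0924] x [-0.998 -0.061 -0.   ] y [-0.061  0.998 -0.   ] z [ 0. -0. -1.] q [-0.4   0.16  0.52  2.01 -0.09  0.99  1.79] F [-0.6 -0.1 -0.3] gap 0.07
bed [-0.1189 -0.0674] units [-0.009  0.005  1.388] yaw(tool y dir) deg 93.47
```

View pics/s4.png

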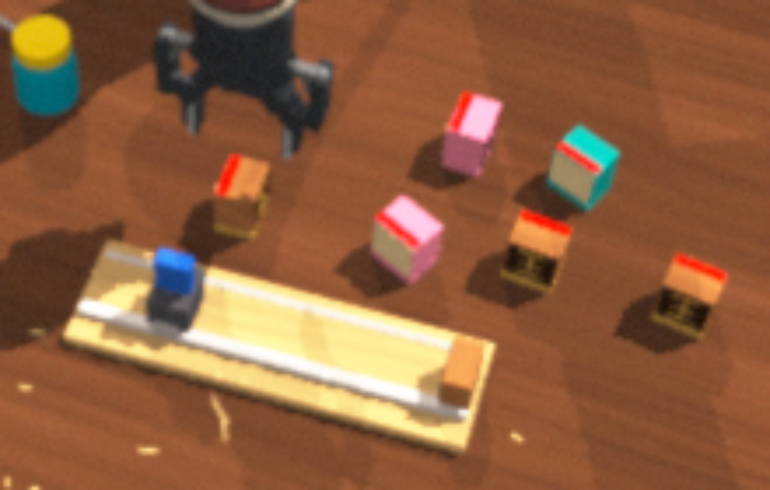

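Key stands on the bench at (240,190), stripe to −y; jaw (175,290) is drawn back to the far end. Regrip, lift, turn +90°.

Call:
arm_command:
  rows:
    - {"dp": [0, 0, 0.5], "turn": [0, 0, 0], "grip": 70}
    - {"dp": [0, 0, 0.5], "turn": [0, 0, 0], "grip": 70}
    - {"dp": [0, 0, 0.4], "turn": [0, 0, 0], "grip": 70}
    - {"dp": [0, 0, 0], "turn": [0, 0, 0], "grip": 70}
    - {"dp": [0, 0, 0], "turn": [0, 0, 0], "grip": 50}
    - {"dp": [0, 0, 0], "turn": [0, 0, 0], "grip": 40}
    - {"dp": [0, 0, 0], "turn": [0, 0, 0], "grip": 28}
    - {"dp": [0, 0, 0], "turn": [0, 0, 0], "grip": 28}
    - {"dp": [0, 0, 0], "turn": [0, 0, 0], "grip": 28}
    - {"dp": [0, 0, 0], "turn": [0, 0, 0], "grip": 28}

```text
clock: 18.0
eef_pos: [0.492, -0.0804, 0.0237]
orientation: [-0.093, 3.138, 0.0]
wrist_force: [-1.7, 0.3, 6.5]
finger_gap: 0.0331
gripper_force: 60.1
```

Call:
arm_command:
  rows:
    - {"dp": [0, 0, -0.3], "turn": [0, 0, 0], "grip": 28}
    - {"dp": [0, 0, -0.5], "turn": [0, 0, 0], "grip": 28}
    - {"dp": [0, 0, -0.5], "turn": [0, 0, 0], "grip": 28}
    - {"dp": [0, 0, -0.5], "turn": [0, 0, 0], "grip": 28}
    - {"dp": [0, 0, -0.2], "turn": [0, 0, 0], "grip": 28}
    - {"dp": [0, 0, 0], "turn": [0, 0, 1], "grip": 28}
    - {"dp": [0, 0, 0], "turn": [0, 0, 1], "grip": 28}
    - {"dp": [0, 0, 0], "turn": [0, 0, 1], "grip": 28}
    - {"dp": [0, 0, 0], "turn": [0, 0, 1], "grip": 28}
    - {"dp": [0, 0, 0], "turn": [0, 0, 1], "grip": 28}
    - {"dp": [0, 0, 0], "turn": [0, 0, 1], "grip": 28}
    - {"dp": [0, 0, 0], "turn": [0, 0, 1], "grip": 28}

```text
clock: 19.2
eef_pos: [0.4907, -0.0803, 0.1219]
orientation: [-0.861, -3.021, 0.0]
wrist_force: [-0.2, -0.2, -1.6]
finger_gap: 0.033
gripper_force: 60.1
```

Call:
arm_command:
  rows:
    - {"dp": [0, 0, 0], "turn": [0, 0, 1], "grip": 28}
    - {"dp": [0, 0, 0], "turn": [0, 0, 1], "grip": 28}
    - {"dp": [0, 0, 0], "turn": [0, 0, 1], "grip": 28}
    - {"dp": [0, 0, 0], "turn": [0, 0, 1], "grip": 28}
    - {"dp": [0, 0, 0], "turn": [0, 0, 1], "grip": 28}
    - {"dp": [0, 0, 0], "turn": [0, 0, 1], "grip": 28}
    - {"dp": [0, 0, 0], "turn": [0, 0, 1], "grip": 28}
    - {"dp": [0, 0, 0], "turn": [0, 0, 1], "grip": 28}
    - {"dp": [0, 0, 0], "turn": [0, 0, 1], "grip": 28}
    - {"dp": [0, 0, 0], "turn": [0, 0, 1], "grip": 28}
    - {"dp": [0, 0, 0], "turn": [0, 0, 1], "grip": 28}
    - {"dp": [0, 0, 0], "turn": [0, 0, 0], "grip": 28}

```text
clock: 20.4
eef_pos: [0.4907, -0.0803, 0.122]
orientation: [-2.156, -2.285, 0.0]
wrist_force: [-0.2, 0.4, -1.6]
finger_gap: 0.0328
gripper_force: 60.1
```

```bash
python3 -c "
from h import *
goto((0,.100))"
```

```text
t 20.4 tcp [ 0.4907 -0.0803  0.122 ] x [-0.058  0.998  0.   ] y [ 0.998  0.058 -0.   ] z [-0.  0. -1.] q [-0.53  0.12  0.65  1.99 -0.08  1.06  0.21] F [-0.2  0.4 -1.6] gap 0.0328
bed [-0.1191 -0.0672] units [ 3.350e+00  2.375e+00 -1.000e-03] yaw(tool y dir) deg 3.31
```

Call:
arm_command:
  rows:
    - {"dp": [0.3, 0.2, 0], "turn": [0, 0, 0.03], "grip": 28}
    - {"dp": [0.5, 0.35, 0], "turn": [0, 0, 0], "grip": 28}
    - {"dp": [0.5, 0.35, 0], "turn": [0, 0, 0], "grip": 28}
    - {"dp": [0.5, 0.35, 0], "turn": [0, 0, 0], "grip": 28}
    - {"dp": [0.5, 0.35, 0], "turn": [0, 0, 0], "grip": 28}
    - {"dp": [0.5, 0.35, 0], "turn": [0, 0, 0], "grip": 28}
    - {"dp": [0.5, 0.35, 0], "turn": [0, 0, 0], "grip": 28}
    - {"dp": [0, 0, 0], "turn": [0, 0, 0], "grip": 28}
    - {"dp": [0, 0, 0], "turn": [0, 0, 0], "grip": 28}

```text
clock: 21.3
eef_pos: [0.5963, 0.0922, 0.1216]
orientation: [-2.153, -2.287, 0.002]
wrist_force: [-0.8, -0.6, -2.1]
finger_gap: 0.0329
gripper_force: 60.2
```

```bash
python3 -c "
from h import *
goto((-0.0015,.103),.0377)"
```

```text
t 21.3 tcp [0.5963 0.0922 0.1216] x [-0.06   0.998 -0.   ] y [ 0.998  0.06  -0.001] z [-0.001 -0.001 -1.   ] q [-0.66  0.35  0.54  1.74 -0.2   1.11 -0.01] F [-0.8 -0.6 -2.1] gap 0.0329
bed [-0.0034  0.0986] units [0.088 0.039 1.678] yaw(tool y dir) deg 3.46
```

Call:
arm_command:
  rows:
    - {"dp": [0.05, 0.04, 0.4], "turn": [0, 0, 0], "grip": 28}
    - {"dp": [0, 0, 0.4], "turn": [0, 0, 0], "grip": 28}
    - {"dp": [0, 0, 0.4], "turn": [0, 0, 0], "grip": 28}
    - {"dp": [0, 0, 0.3], "turn": [0, 0, 0], "grip": 28}
    - {"dp": [0, 0, 0.15], "turn": [0, 0, 0], "grip": 28}
    - {"dp": [0, 0, 0], "turn": [0, 0, 0], "grip": 28}
    - {"dp": [0.06, 0, 0], "turn": [0, 0, 0], "grip": 28}
    - {"dp": [0.04, 0, 0], "turn": [0, 0, 0], "grip": 28}
    - {"dp": [0, 0, 0], "turn": [0, 0, 0], "grip": 28}
    - {"dp": [0, 0, 0], "turn": [0, 0, 0], "grip": 28}

```text
clock: 22.3
eef_pos: [0.5982, 0.0988, 0.0403]
orientation: [2.157, 2.284, 0.001]
wrist_force: [-0.3, -0.7, -1.6]
finger_gap: 0.0331
gripper_force: 60.3
```

```bash
python3 -c "
from h import *
goto((-0.0005,.113),.0357)"
```

```text
t 22.3 tcp [0.5982 0.0988 0.0403] x [-0.057  0.998  0.   ] y [0.998 0.057 0.001] z [ 0.001  0.    -1.   ] q [-0.64  0.45  0.5   1.79 -0.26  0.96  0.03] F [-0.3 -0.7 -1.6] gap 0.0331
bed [-0.001   0.1051] units [0.159 0.01  0.093] yaw(tool y dir) deg 3.27
```

Call:
arm_command:
  rows:
    - {"dp": [0.06, 0, 0.06], "turn": [0, 0, 0], "grip": 28}
    - {"dp": [0.04, 0, 0], "turn": [0, 0, 0], "grip": 28}
    - {"dp": [0.02, 0, 0], "turn": [0, 0, 0], "grip": 28}
    - {"dp": [0, 0, 0], "turn": [0, 0, 0], "grip": 28}

```text
clock: 22.7
eef_pos: [0.5976, 0.1048, 0.0368]
orientation: [-2.157, -2.284, 0.0]
wrist_force: [-0.2, -0.1, -1.3]
finger_gap: 0.033
gripper_force: 60.3
```

Call:
arm_command:
  rows:
    - {"dp": [0.02, 0, 0], "turn": [0, 0, 0], "grip": 28}
    - {"dp": [0, 0, 0], "turn": [0, 0, 0], "grip": 28}

```text
clock: 22.9
eef_pos: [0.5976, 0.1056, 0.0368]
orientation: [-2.158, -2.284, 0.0]
wrist_force: [-0.4, 0.5, -2.4]
finger_gap: 0.0328
gripper_force: 60.3
```

Call:
arm_command:
  rows:
    - {"dp": [0.02, 0, 0], "turn": [0, 0, 0], "grip": 28}
    - {"dp": [0, 0, 0], "turn": [0, 0, 0], "grip": 28}

```text
clock: 23.1
eef_pos: [0.5975, 0.1066, 0.0369]
orientation: [2.157, 2.284, 0.0]
wrist_force: [-0.1, 0.4, -2.0]
finger_gap: 0.0332
gripper_force: 60.3
```

Call:
arm_command:
  rows:
    - {"dp": [0.02, 0, 0], "turn": [0, 0, 0], "grip": 28}
    - {"dp": [0, 0, 0], "turn": [0, 0, 0], "grip": 28}

```text
clock: 23.3
eef_pos: [0.5975, 0.1077, 0.0368]
orientation: [-2.157, -2.284, -0.0]
wrist_force: [-1.3, 0.3, -1.8]
finger_gap: 0.033
gripper_force: 60.3
```

Call:
arm_command:
  rows:
    - {"dp": [0.02, 0, 0], "turn": [0, 0, 0], "grip": 28}
    - {"dp": [0, 0, 0], "turn": [0, 0, 0], "grip": 28}

```text
clock: 23.5
eef_pos: [0.5974, 0.1087, 0.0368]
orientation: [-2.157, -2.284, -0.0]
wrist_force: [-0.8, 0.4, -1.3]
finger_gap: 0.033
gripper_force: 60.3
```

Call:
arm_command:
  rows:
    - {"dp": [0.02, 0, 0], "turn": [0, 0, 0], "grip": 28}
    - {"dp": [0, 0, 0], "turn": [0, 0, 0], "grip": 28}

```text
clock: 23.7
eef_pos: [0.5973, 0.1097, 0.0368]
orientation: [-2.157, -2.284, 0.0]
wrist_force: [0.1, -0.3, -1.6]
finger_gap: 0.0331
gripper_force: 60.3
```

Call:
arm_command:
  rows:
    - {"dp": [0.02, 0, 0], "turn": [0, 0, 0], "grip": 28}
    - {"dp": [0, 0, 0], "turn": [0, 0, 0], "grip": 28}

```text
clock: 23.9
eef_pos: [0.5973, 0.1099, 0.0368]
orientation: [2.158, 2.283, -0.001]
wrist_force: [0.6, -2.6, -1.6]
finger_gap: 0.0333
gripper_force: 60.5
```

Call:
arm_command:
  rows:
    - {"dp": [0.02, 0, 0], "turn": [0, 0, 0], "grip": 28}
    - {"dp": [0, 0, 0], "turn": [0, 0, 0], "grip": 28}

```text
clock: 24.1
eef_pos: [0.5973, 0.1099, 0.0368]
orientation: [2.158, 2.282, -0.002]
wrist_force: [-0.6, -4.8, -0.5]
finger_gap: 0.0331
gripper_force: 60.5
```

```bash
python3 -c "
from h import *
goto((-0.0005,.113),.0357)
t=robot.read_camera('scene')
cv2.imwrite('pics/s5.png',cv2.resize(t[190:250,340:420],None,fx=8,fy=8,interpolation=cv2.INTER_CUBIC))"
```

```text
t 24.1 tcp [0.5973 0.1099 0.0368] x [-0.056  0.998 -0.002] y [ 0.998  0.056 -0.   ] z [-0.    -0.002 -1.   ] q [-0.66  0.46  0.5   1.79 -0.26  0.96  0.01] F [-0.6 -4.8 -0.5] gap 0.0331
bed [-0.0013  0.1162] units [-0.064  0.017  0.023] yaw(tool y dir) deg 3.19
```

View pics/s5.png

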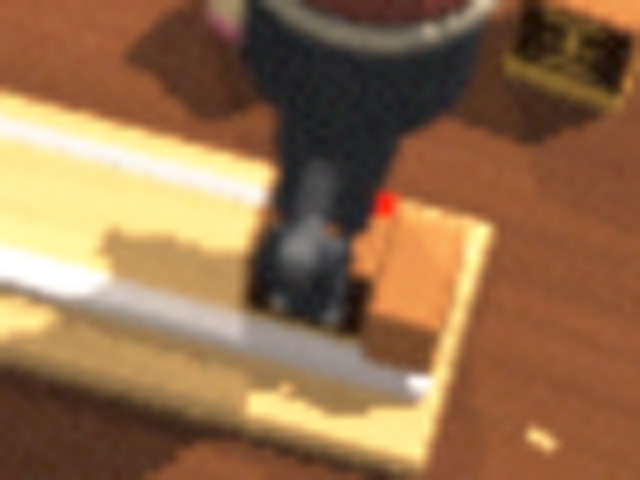

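Key abuts the fixed jaw (red stripe end at (385,205), beside the orange jaw). Lower and release.

Call:
arm_command:
  rows:
    - {"dp": [-0.02, 0.02, 0.02], "turn": [0, 0, 0], "grip": 28}
    - {"dp": [0, 0, 0.02], "turn": [0, 0, 0], "grip": 28}
    - {"dp": [0, 0, 0], "turn": [0, 0, 0], "grip": 28}

```text
clock: 24.45
eef_pos: [0.5983, 0.11, 0.0357]
orientation: [-2.158, -2.283, 0.0]
wrist_force: [-3.8, -3.7, 10.8]
finger_gap: 0.033
gripper_force: 61.8
```

Call:
arm_command:
  rows:
    - {"dp": [0, 0, 0], "turn": [0, 0, 0], "grip": 38}
    - {"dp": [0, 0, 0], "turn": [0, 0, 0], "grip": 60}
    - {"dp": [0, 0, 0], "turn": [0, 0, 0], "grip": 60}
    - {"dp": [0, 0, 0], "turn": [0, 0, 0], "grip": 60}
    - {"dp": [0, 0, -0.4], "turn": [0, 0, 0], "grip": 60}
    - {"dp": [0, 0, -0.5], "turn": [0, 0, 0], "grip": 60}
    - {"dp": [0, 0, -0.5], "turn": [0, 0, 0], "grip": 60}
    - {"dp": [0, 0, -0.5], "turn": [0, 0, 0], "grip": 60}
    - {"dp": [0, -0.7, 0], "turn": [0, 0, 0], "grip": 60}
    - {"dp": [0, -0.7, 0], "turn": [0, 0, 0], "grip": 60}
    - {"dp": [0, -0.7, 0], "turn": [0, 0, 0], "grip": 60}
    - {"dp": [0, 0, 0], "turn": [0, 0, 0], "grip": 60}

```text
clock: 25.65
eef_pos: [0.4895, 0.1046, 0.1293]
orientation: [-2.154, -2.282, 0.002]
wrist_force: [0.5, -0.3, -0.2]
finger_gap: 0.0601
gripper_force: 0.0
```

```bash
python3 -c "
from h import *
info()
t=robot.read_camera('scene');u=robot.read_camera('top')
for n,i in(('top',u),('scene',t)):
  for a,c,r in blobs(reds(i)):
    if a<120: print(n,a,c,ray(n,[c],.05)[0].round(4)[:2], 'bed@.062',to_bed(ray(n,[c],.062)[0]).round(4))
a=cv2.resize(t[190:250,310:420],None,fx=6,fy=6,interpolation=cv2.INTER_CUBIC)
b=cv2.resize(u[155:210,230:340],None,fx=6,fy=6,interpolation=cv2.INTER_CUBIC)
cv2.imwrite('pics/s6.png',cv2.resize(np.vstack([a,b]),None,fx=.85,fy=.85))"
```

```text
t 25.65 tcp [0.4895 0.1046 0.1293] x [-0.058  0.998  0.001] y [ 0.998  0.058 -0.003] z [-0.003  0.001 -1.   ] q [-0.8   0.11  0.54  1.97 -0.07  1.08 -0.17] F [ 0.5 -0.3 -0.2] gap 0.0601
top 34 [259.6 185.6] [0.5883 0.1078] bed@.062 [-0.0118  0.1133]
top 72 [279.7 221.6] [0.4976 0.0551] bed@.062 [-0.1044  0.0667]
top 28 [181.3 242.4] [0.4425 0.3016] bed@.062 [-0.1442  0.3132]
top 56 [274.9 278.3] [0.3563 0.0646] bed@.062 [-0.2434  0.0844]
scene 23 [636.6 152.7] [0.0729 0.781 ] bed@.062 [-0.4719  0.8114]
scene 26 [424.3 164.6] [0.3715 0.1697] bed@.062 [-0.2133  0.1897]
scene 28 [372.5 184.7] [0.4957 0.0523] bed@.062 [-0.0975  0.0662]
scene 46 [415.7 182.8] [0.4441 0.1643] bed@.062 [-0.1419  0.18  ]
scene 43 [459.9 195.7] [0.441  0.2927] bed@.062 [-0.1373  0.307 ]
scene 45 [381.4 213.5] [0.5782 0.1058] bed@.062 [-0.0128  0.1142]
```

View pics/s6.png

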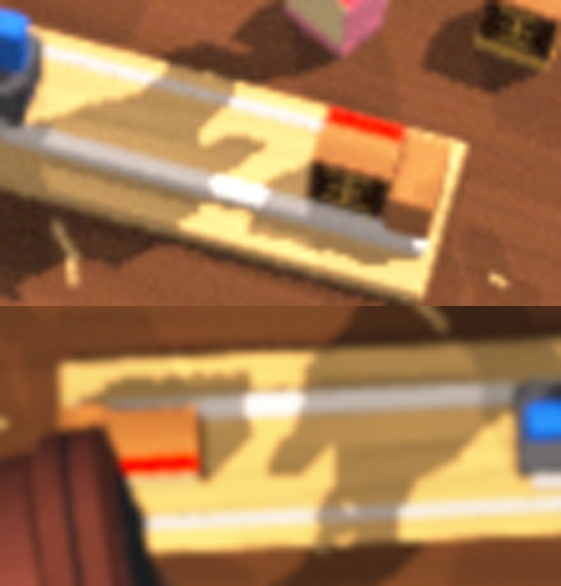

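Key now stands flush with its pale face (red stripe) to the front. Next the nearer loose block.

Call:
arm_command:
  rows:
    - {"dp": [0.6, -0.29, 0], "turn": [0, 0, 0], "grip": 60}
    - {"dp": [0.61, -0.29, 0], "turn": [0, 0, 0], "grip": 60}
    - {"dp": [0, 0, 0], "turn": [0, 0, 1], "grip": 60}
    - {"dp": [0, 0, 0], "turn": [0, 0, 0.5], "grip": 60}
    - {"dp": [0, 0, 0], "turn": [0, 0, 0], "grip": 60}
    - {"dp": [0, 0, 0.5], "turn": [0, 0, 0], "grip": 60}
    - {"dp": [0, 0, 0.5], "turn": [0, 0, 0], "grip": 60}
    - {"dp": [0, 0, 0], "turn": [0, 0, 0], "grip": 60}

```text
clock: 26.55
eef_pos: [0.4599, 0.1623, 0.0773]
orientation: [-2.301, -2.138, 0.008]
wrist_force: [-0.2, -0.6, -0.7]
finger_gap: 0.0603
gripper_force: 0.0
```

```bash
python3 -c "
from h import *
goto(p=(.457,.1635),z=.024)
t=robot.read_camera('scene')
for a,c,r in blobs(reds(t)): print(a,c,ray('scene',[c],.05)[0].round(4))"
```

```text
t 26.55 tcp [0.4599 0.1623 0.0773] x [ 0.073  0.997 -0.003] y [ 0.997 -0.073 -0.004] z [-0.004 -0.003 -1.   ] q [-0.88  0.16  0.49  2.05 -0.09  0.96 -0.42] F [-0.2 -0.6 -0.7] gap 0.0603
bed [-0.1353  0.1768] units [ 0.023 -0.055  1.066] yaw(tool y dir) deg -4.21
31 [391.5 150.2] [0.3552 0.0643 0.05  ]
22 [636.7 152.5] [0.0719 0.7814 0.05  ]
11 [427.5 166.6] [0.3751 0.1804 0.05  ]
27 [372.6 184.7] [0.4956 0.0526 0.05  ]
21 [418.9 184. ] [0.4448 0.174  0.05  ]
44 [459.8 195.7] [0.4411 0.2924 0.05  ]
2617 [187.8 230.7] [ 0.8207 -0.3573  0.05  ]
50 [381.1 213.6] [0.5788 0.1051 0.05  ]
```

Call:
arm_command:
  rows:
    - {"dp": [0.02, -0.05, 0.4], "turn": [0, 0, 0], "grip": 60}
    - {"dp": [0, 0, 0.4], "turn": [0, 0, 0], "grip": 60}
    - {"dp": [0, 0, 0.25], "turn": [0, 0, 0], "grip": 60}
    - {"dp": [0, 0, 0], "turn": [0, 0, 0], "grip": 60}
    - {"dp": [0, 0, 0], "turn": [0, 0, 0], "grip": 45}
    - {"dp": [0, 0, 0], "turn": [0, 0, 0], "grip": 28}
    - {"dp": [0, 0, 0], "turn": [0, 0, 0], "grip": 28}
    - {"dp": [0, 0, 0], "turn": [0, 0, 0], "grip": 28}
    - {"dp": [0, 0, 0], "turn": [0, 0, 0], "grip": 28}

```text
clock: 27.5
eef_pos: [0.4594, 0.1649, 0.0286]
orientation: [2.302, 2.137, 0.003]
wrist_force: [-1.8, -0.8, 7.5]
finger_gap: 0.0327
gripper_force: 60.0
```

Call:
arm_command:
  rows:
    - {"dp": [0, 0, -0.2], "turn": [0, 0, 0], "grip": 28}
    - {"dp": [0, 0, -0.4], "turn": [0, 0, 0], "grip": 28}
    - {"dp": [0, 0, -0.5], "turn": [0, 0, 0], "grip": 28}
    - {"dp": [0, 0, -0.5], "turn": [0, 0, 0], "grip": 28}
    - {"dp": [0, 0, -0.5], "turn": [0, 0, 0], "grip": 28}
    - {"dp": [0, 0, 0], "turn": [0, 0, -1], "grip": 28}
    - {"dp": [0, 0, 0], "turn": [0, 0, -0.53], "grip": 28}
    - {"dp": [0, 0, 0], "turn": [0, 0, 0], "grip": 28}

```text
clock: 28.3
eef_pos: [0.4588, 0.1645, 0.1333]
orientation: [2.154, 2.287, 0.002]
wrist_force: [0.7, 0.3, -2.3]
finger_gap: 0.0331
gripper_force: 60.0
```

```bash
python3 -c "
from h import *
goto((-.0015,.062))"
```

```text
t 28.3 tcp [0.4588 0.1645 0.1333] x [-0.06   0.998  0.001] y [0.998 0.06  0.001] z [ 0.001  0.001 -1.   ] q [-0.9   0.08  0.49  2.   -0.04  1.08 -0.33] F [ 0.7  0.3 -2.3] gap 0.0331
bed [-0.1363  0.1791] units [-2.340e+00  2.696e+00  1.000e-03] yaw(tool y dir) deg 3.43
```

Call:
arm_command:
  rows:
    - {"dp": [-0.25, 0.3, 0], "turn": [0, 0, 0], "grip": 28}
    - {"dp": [-0.4, 0.5, 0], "turn": [0, 0, 0], "grip": 28}
    - {"dp": [-0.45, 0.5, 0], "turn": [0, 0, 0], "grip": 28}
    - {"dp": [-0.45, 0.5, 0], "turn": [0, 0, 0], "grip": 28}
    - {"dp": [-0.45, 0.5, 0], "turn": [0, 0, 0], "grip": 28}
    - {"dp": [-0.34, 0.4, 0], "turn": [0, 0, 0], "grip": 28}
    - {"dp": [0, 0, 0], "turn": [0, 0, 0], "grip": 28}
    - {"dp": [0, 0, 0], "turn": [0, 0, 0], "grip": 28}

```text
clock: 29.1
eef_pos: [0.6002, 0.0553, 0.1322]
orientation: [-2.157, -2.284, 0.002]
wrist_force: [-0.0, 1.6, -1.4]
finger_gap: 0.0329
gripper_force: 60.2
```

```bash
python3 -c "
from h import *
goto((-.0015,.062),.0426)"
```

```text
t 29.1 tcp [0.6002 0.0553 0.1322] x [-0.057  0.998 -0.001] y [ 0.998  0.057 -0.001] z [-0.001 -0.001 -1.   ] q [-0.64  0.34  0.58  1.73 -0.21  1.13  0.06] F [-0.   1.6 -1.4] gap 0.0329
bed [-0.0017  0.0615] units [0.01  0.006 1.792] yaw(tool y dir) deg 3.27
```

Call:
arm_command:
  rows:
    - {"dp": [0, 0, 0.4], "turn": [0, 0, -0.03], "grip": 28}
    - {"dp": [0, 0, 0.5], "turn": [0, 0, 0], "grip": 28}
    - {"dp": [0, 0, 0.4], "turn": [0, 0, 0], "grip": 28}
    - {"dp": [0, 0, 0.3], "turn": [0, 0, 0], "grip": 28}
    - {"dp": [0, 0, 0.18], "turn": [0, 0, 0], "grip": 28}
    - {"dp": [0, 0, 0], "turn": [0, 0, 0], "grip": 28}
    - {"dp": [0, 0, 0], "turn": [0, 0, 0], "grip": 28}

```text
clock: 29.8
eef_pos: [0.6007, 0.056, 0.044]
orientation: [2.151, 2.289, 0.001]
wrist_force: [0.3, 0.7, -0.2]
finger_gap: 0.0328
gripper_force: 60.2
```

```bash
python3 -c "
from h import *
goto((-.0005,.0695),.0406)"
```

```text
t 29.8 tcp [0.6007 0.056  0.044 ] x [-0.062  0.998  0.   ] y [0.998 0.062 0.001] z [ 0.001  0.    -1.   ] q [-0.61  0.45  0.55  1.8  -0.28  0.97  0.12] F [ 0.3  0.7 -0.2] gap 0.0328
bed [-0.0012  0.0621] units [0.147 0.014 0.068] yaw(tool y dir) deg 3.55
```

Advance toward the key in small steps.

Call:
arm_command:
  rows:
    - {"dp": [0.04, 0, 0.04], "turn": [0, 0, 0], "grip": 28}
    - {"dp": [0.03, 0, 0], "turn": [0, 0, 0], "grip": 28}
    - {"dp": [0, 0, 0], "turn": [0, 0, 0], "grip": 28}

```text
clock: 30.1
eef_pos: [0.6004, 0.0597, 0.0417]
orientation: [2.151, 2.29, 0.001]
wrist_force: [-0.8, 0.5, -1.6]
finger_gap: 0.0326
gripper_force: 60.2
```

Call:
arm_command:
  rows:
    - {"dp": [0.02, 0, 0], "turn": [0, 0, 0], "grip": 28}
    - {"dp": [0.02, 0, 0], "turn": [0, 0, 0], "grip": 28}
    - {"dp": [0, 0, 0], "turn": [0, 0, 0], "grip": 28}

```text
clock: 30.4
eef_pos: [0.6001, 0.0614, 0.0414]
orientation: [2.151, 2.289, 0.0]
wrist_force: [-0.7, 1.0, -2.3]
finger_gap: 0.0333
gripper_force: 60.2
```

Call:
arm_command:
  rows:
    - {"dp": [0.02, 0, 0], "turn": [0, 0, 0], "grip": 28}
    - {"dp": [0, 0, 0], "turn": [0, 0, 0], "grip": 28}

```text
clock: 30.6
eef_pos: [0.5999, 0.0624, 0.0413]
orientation: [-2.151, -2.289, 0.0]
wrist_force: [0.3, 0.9, -1.2]
finger_gap: 0.0326
gripper_force: 60.2
```

Call:
arm_command:
  rows:
    - {"dp": [0.02, 0, 0], "turn": [0, 0, 0], "grip": 28}
    - {"dp": [0, 0, 0], "turn": [0, 0, 0], "grip": 28}

```text
clock: 30.8
eef_pos: [0.5999, 0.0634, 0.0413]
orientation: [-2.151, -2.289, 0.0]
wrist_force: [1.0, 0.0, -1.2]
finger_gap: 0.0327
gripper_force: 60.2
```

Call:
arm_command:
  rows:
    - {"dp": [0.02, 0, 0], "turn": [0, 0, 0], "grip": 28}
    - {"dp": [0, 0, 0], "turn": [0, 0, 0], "grip": 28}

```text
clock: 31.0
eef_pos: [0.5998, 0.0644, 0.0413]
orientation: [-2.151, -2.289, -0.0]
wrist_force: [0.1, -0.6, -1.3]
finger_gap: 0.033
gripper_force: 60.2
```

Call:
arm_command:
  rows:
    - {"dp": [0.02, 0, 0], "turn": [0, 0, 0], "grip": 28}
    - {"dp": [0, 0, 0], "turn": [0, 0, 0], "grip": 28}

```text
clock: 31.2
eef_pos: [0.5998, 0.0649, 0.0413]
orientation: [2.152, 2.289, -0.0]
wrist_force: [0.6, -0.7, -0.7]
finger_gap: 0.0326
gripper_force: 60.1
```

Call:
arm_command:
  rows:
    - {"dp": [0.02, 0, 0], "turn": [0, 0, 0], "grip": 28}
    - {"dp": [0, 0, 0], "turn": [0, 0, 0], "grip": 28}

```text
clock: 31.4
eef_pos: [0.5998, 0.065, 0.0414]
orientation: [2.152, 2.287, -0.001]
wrist_force: [1.1, -4.9, -0.9]
finger_gap: 0.0328
gripper_force: 60.2
```

Call:
arm_command:
  rows:
    - {"dp": [0.02, 0, 0], "turn": [0, 0, 0], "grip": 28}
    - {"dp": [0, 0, 0], "turn": [0, 0, 0], "grip": 28}

```text
clock: 31.6
eef_pos: [0.5998, 0.065, 0.0414]
orientation: [2.152, 2.286, -0.002]
wrist_force: [0.3, -8.2, -0.1]
finger_gap: 0.0331
gripper_force: 60.2
```

Contact. Ease off, lower, release, retreat.

Call:
arm_command:
  rows:
    - {"dp": [-0.03, 0.02, 0.02], "turn": [0, 0, 0], "grip": 28}
    - {"dp": [0, 0, 0.02], "turn": [0, 0, 0], "grip": 28}
    - {"dp": [0, 0, 0], "turn": [0, 0, 0], "grip": 28}

```text
clock: 31.9
eef_pos: [0.6004, 0.065, 0.0407]
orientation: [-2.152, -2.288, 0.001]
wrist_force: [-8.4, -5.2, 16.6]
finger_gap: 0.0328
gripper_force: 62.4
```

```bash
python3 -c "
from h import *
goto((-.0005,.0695),.0406)"
```

```text
t 31.9 tcp [0.6004 0.065  0.0407] x [-0.061  0.998  0.   ] y [ 0.998  0.061 -0.001] z [-0.001  0.    -1.   ] q [-0.62  0.45  0.54  1.8  -0.28  0.97  0.1 ] F [-8.4 -5.2 16.6] gap 0.0328
bed [-0.0009  0.0712] units [-0.034  0.008  0.001] yaw(tool y dir) deg 3.5
```

Call:
arm_command:
  rows:
    - {"dp": [0, 0, 0], "turn": [0, 0, 0], "grip": 38}
    - {"dp": [0, 0, 0], "turn": [0, 0, 0], "grip": 60}
    - {"dp": [0, 0, 0], "turn": [0, 0, 0], "grip": 60}
    - {"dp": [0, 0, 0], "turn": [0, 0, 0], "grip": 60}
    - {"dp": [0, 0, -0.4], "turn": [0, 0, 0], "grip": 60}
    - {"dp": [0, 0, -0.5], "turn": [0, 0, 0], "grip": 60}
    - {"dp": [0, 0, -0.5], "turn": [0, 0, 0], "grip": 60}
    - {"dp": [0, 0, -0.5], "turn": [0, 0, 0], "grip": 60}
    - {"dp": [0.3, -0.8, 0], "turn": [0, 0, 0], "grip": 60}
    - {"dp": [0.3, -0.8, 0], "turn": [0, 0, 0], "grip": 60}
    - {"dp": [0.3, -0.8, 0], "turn": [0, 0, 0], "grip": 60}
    - {"dp": [0, 0, 0], "turn": [0, 0, 0], "grip": 60}

```text
clock: 33.1
eef_pos: [0.4734, 0.1052, 0.1337]
orientation: [-2.145, -2.29, 0.001]
wrist_force: [-0.4, 0.2, 0.6]
finger_gap: 0.0599
gripper_force: 0.0
```

```bash
python3 -c "
from h import *
goto(p=(.4535,.2913))
t=robot.read_camera('scene');u=robot.read_camera('top')
for n,i in(('top',u),('scene',t)):
  for a,c,r in blobs(reds(i)):
    if a<120: print(n,a,c,r[1:],ray(n,[c],.05)[0].round(4)[:2], 'bed@.062',to_bed(ray(n,[c],.062)[0]).round(4))
a=cv2.resize(t[175:250,320:480],None,fx=5,fy=5,interpolation=cv2.INTER_CUBIC)
cv2.imwrite('pics/s7.png',a[:, :800])"
```

```text
t 33.1 tcp [0.4734 0.1052 0.1337] x [-0.065  0.998  0.002] y [ 0.998  0.065 -0.003] z [-0.003  0.002 -1.   ] q [-0.84  0.07  0.56  2.   -0.05  1.08 -0.19] F [-0.4  0.2  0.6] gap 0.0599
bed [-0.1252  0.1189] units [ 3.741 -0.154  0.009] yaw(tool y dir) deg 3.75
top 28 [259.1 185.5] ((1.9900743961334229, 15.02506160736084), 84.2894058227539) [0.5886 0.1091] bed@.062 [-0.0115  0.1145]
top 37 [278.2 185.2] ((2.0, 15.0), 90.0) [0.5899 0.0606] bed@.062 [-0.013   0.0666]
top 66 [279.2 221.7] ((17.8885440826416, 4.4721360206604), 26.56505012512207) [0.4974 0.0564] bed@.062 [-0.1046  0.0679]
top 23 [181.  242.4] ((4.0, 8.0), 90.0) [0.4425 0.3023] bed@.062 [-0.1442  0.3139]
top 56 [274.9 278.3] ((18.0, 3.0), 90.0) [0.3563 0.0646] bed@.062 [-0.2434  0.0844]
scene 21 [636.6 152.7] ((2.8284268379211426, 7.071067810058594), 45.0) [0.0729 0.781 ] bed@.062 [-0.4719  0.8114]
scene 26 [424.3 164.6] ((13.035454750061035, 1.6641007661819458), 33.6900634765625) [0.3715 0.1697] bed@.062 [-0.2133  0.1897]
scene 31 [372.7 184.6] ((13.587118148803711, 2.030258893966675), 38.65980911254883) [0.4952 0.0527] bed@.062 [-0.098   0.0667]
scene 43 [459.6 195.5] ((15.230192184448242, 2.7414345741271973), 23.96249008178711) [0.4407 0.2917] bed@.062 [-0.1377  0.3061]
scene 97 [373.4 211.3] ((30.335599899291992, 3.512007236480713), 14.743562698364258) [0.5795 0.0833] bed@.062 [-0.0129  0.0919]
```

View pics/s7.png

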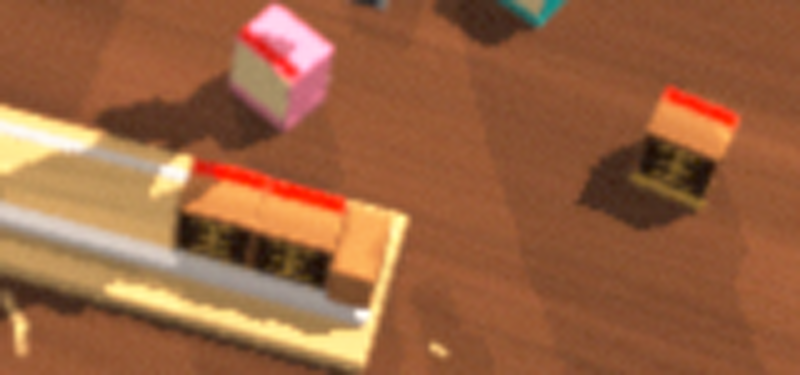

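Two blocks form a continuous stripe against the jaw; the last one is still at (690,130) in the crop. Move over it.

Call:
arm_command:
  rows:
    - {"dp": [0.7, 0, 0], "turn": [0, 0, 0], "grip": 60}
    - {"dp": [0.8, 0, 0], "turn": [0, 0, 0], "grip": 60}
    - {"dp": [0.8, -0.1, 0], "turn": [0, 0, 0], "grip": 60}
    - {"dp": [0.8, -0.06, 0], "turn": [0, 0, 0], "grip": 60}
    - {"dp": [0.64, 0, 0], "turn": [0, 0, 0], "grip": 60}
    - {"dp": [0, 0, 0], "turn": [0, 0, 1], "grip": 60}
    - {"dp": [0, 0, 0], "turn": [0, 0, 1], "grip": 60}
    - {"dp": [0, 0, 0.5], "turn": [0, 0, 0], "grip": 60}
    - {"dp": [0, 0, 0.5], "turn": [0, 0, 0], "grip": 60}
    - {"dp": [0, 0, 0], "turn": [0, 0, 0], "grip": 60}

```text
clock: 34.2
eef_pos: [0.458, 0.288, 0.0813]
orientation: [2.343, 2.091, -0.008]
wrist_force: [0.0, -0.2, -0.7]
finger_gap: 0.0601
gripper_force: 0.0
```

```bash
python3 -c "
from h import *
goto(p=(.4535,.2908),z=.024)
t=robot.read_camera('scene')
for a,c,r in blobs(reds(t)): print(a,c,ray('scene',[c],.05)[0].round(4))"
```

```text
t 34.2 tcp [0.458  0.288  0.0813] x [ 0.113  0.994 -0.004] y [ 0.994 -0.113 -0.003] z [-0.003 -0.004 -1.   ] q [-1.03  0.26  0.44  1.92 -0.13  1.   -0.64] F [ 0.  -0.2 -0.7] gap 0.0601
bed [-0.1296  0.3023] units [ 0.051 -0.094  1.146] yaw(tool y dir) deg -6.5
29 [391.3 150.4] [0.3562 0.064  0.05  ]
22 [636.7 152.6] [0.0723 0.7814 0.05  ]
26 [424.3 164.6] [0.3715 0.1697 0.05  ]
28 [372.8 184.8] [0.4958 0.0532 0.05  ]
18 [463.7 197.5] [0.4431 0.3041 0.05  ]
2616 [187.8 230.7] [ 0.8207 -0.3573  0.05  ]
103 [373.7 211.7] [0.5804 0.0844 0.05  ]
```

Call:
arm_command:
  rows:
    - {"dp": [0.05, -0.09, 0.4], "turn": [0, 0, 0], "grip": 60}
    - {"dp": [0, 0, 0.4], "turn": [0, 0, 0], "grip": 60}
    - {"dp": [0, 0, 0.3], "turn": [0, 0, 0], "grip": 60}
    - {"dp": [0, 0, 0], "turn": [0, 0, 0], "grip": 60}
    - {"dp": [0, 0, 0], "turn": [0, 0, 0], "grip": 45}
    - {"dp": [0, 0, 0], "turn": [0, 0, 0], "grip": 28}
    - {"dp": [0, 0, 0], "turn": [0, 0, 0], "grip": 28}
    - {"dp": [0, 0, 0], "turn": [0, 0, 0], "grip": 28}
    - {"dp": [0, 0, 0], "turn": [0, 0, 0], "grip": 28}

```text
clock: 35.15
eef_pos: [0.4553, 0.2928, 0.0307]
orientation: [-2.343, -2.093, -0.003]
wrist_force: [-1.6, -1.6, 5.9]
finger_gap: 0.0327
gripper_force: 60.0
```

Call:
arm_command:
  rows:
    - {"dp": [0, 0, -0.2], "turn": [0, 0, 0], "grip": 28}
    - {"dp": [0, 0, -0.4], "turn": [0, 0, 0], "grip": 28}
    - {"dp": [0, 0, -0.5], "turn": [0, 0, 0], "grip": 28}
    - {"dp": [0, 0, -0.5], "turn": [0, 0, 0], "grip": 28}
    - {"dp": [0, 0, -0.5], "turn": [0, 0, 0], "grip": 28}
    - {"dp": [0, 0, 0], "turn": [0, 0, -1], "grip": 28}
    - {"dp": [0, 0, 0], "turn": [0, 0, -1], "grip": 28}
    - {"dp": [0, 0, 0], "turn": [0, 0, 0], "grip": 28}

```text
clock: 35.95
eef_pos: [0.4545, 0.2925, 0.1352]
orientation: [-2.15, -2.291, -0.001]
wrist_force: [0.2, -0.4, -1.1]
finger_gap: 0.033
gripper_force: 60.1
```

```bash
python3 -c "
from h import *
goto((-.0015,.018))"
```

```text
t 35.95 tcp [0.4545 0.2925 0.1352] x [-0.063  0.998  0.001] y [0.998 0.063 0.001] z [ 0.001  0.001 -1.   ] q [-1.04  0.19  0.43  1.87 -0.09  1.1  -0.51] F [ 0.2 -0.4 -1.1] gap 0.033
bed [-0.1329  0.307 ] units [-5.789e+00  2.610e+00 -3.000e-03] yaw(tool y dir) deg 3.63
```

Call:
arm_command:
  rows:
    - {"dp": [-0.4, 0.18, 0], "turn": [0, 0, 0.03], "grip": 28}
    - {"dp": [-0.7, 0.31, 0], "turn": [0, 0, 0], "grip": 28}
    - {"dp": [-0.7, 0.32, 0], "turn": [0, 0, 0], "grip": 28}
    - {"dp": [-0.7, 0.32, 0], "turn": [0, 0, 0], "grip": 28}
    - {"dp": [-0.7, 0.32, 0], "turn": [0, 0, 0], "grip": 28}
    - {"dp": [-0.7, 0.32, 0], "turn": [0, 0, 0], "grip": 28}
    - {"dp": [-0.7, 0.32, 0], "turn": [0, 0, 0], "grip": 28}
    - {"dp": [-0.7, 0.32, 0], "turn": [0, 0, 0], "grip": 28}
    - {"dp": [-0.49, 0.2, 0], "turn": [0, 0, 0], "grip": 28}
    - {"dp": [0, 0, 0], "turn": [0, 0, 0], "grip": 28}
    - {"dp": [0, 0, 0], "turn": [0, 0, 0], "grip": 28}

```text
clock: 37.05
eef_pos: [0.6018, 0.0107, 0.1343]
orientation: [-2.158, -2.282, 0.001]
wrist_force: [0.5, 0.1, -1.8]
finger_gap: 0.0327
gripper_force: 60.1
```

```bash
python3 -c "
from h import *
goto((-.0015,.018),.0447)"
```

```text
t 37.05 tcp [0.6018 0.0107 0.1343] x [-0.056  0.998 -0.   ] y [ 0.998  0.056 -0.001] z [-0.001 -0.    -1.   ] q [-0.58  0.34  0.61  1.73 -0.21  1.13  0.14] F [ 0.5  0.1 -1.8] gap 0.0327
bed [-0.0028  0.0169] units [0.022 0.027 1.792] yaw(tool y dir) deg 3.2
```

Call:
arm_command:
  rows:
    - {"dp": [0, 0.03, 0.4], "turn": [0, 0, -0.05], "grip": 28}
    - {"dp": [0, 0, 0.5], "turn": [0, 0, 0], "grip": 28}
    - {"dp": [0, 0, 0.4], "turn": [0, 0, 0], "grip": 28}
    - {"dp": [0, 0, 0.3], "turn": [0, 0, 0], "grip": 28}
    - {"dp": [0, 0, 0.18], "turn": [0, 0, 0], "grip": 28}
    - {"dp": [0, 0, 0], "turn": [0, 0, 0], "grip": 28}
    - {"dp": [0, 0, 0.03], "turn": [0, 0, 0], "grip": 28}
    - {"dp": [0.05, 0, 0], "turn": [0, 0, 0], "grip": 28}
    - {"dp": [0.04, 0, 0], "turn": [0, 0, 0], "grip": 28}
    - {"dp": [0, 0, 0], "turn": [0, 0, 0], "grip": 28}

```text
clock: 38.05
eef_pos: [0.6034, 0.0164, 0.0443]
orientation: [2.149, 2.292, 0.001]
wrist_force: [0.5, 0.4, -1.8]
finger_gap: 0.0326
gripper_force: 60.1
```

```bash
python3 -c "
from h import *
goto((-.0005,.0255),.0427)"
```

```text
t 38.05 tcp [0.6034 0.0164 0.0443] x [-0.064  0.998  0.   ] y [0.998 0.064 0.001] z [ 0.001  0.    -1.   ] q [-0.55  0.45  0.56  1.8  -0.29  0.97  0.19] F [ 0.5  0.4 -1.8] gap 0.0326
bed [-0.0008  0.0225] units [0.06  0.007 0.033] yaw(tool y dir) deg 3.68
```

Call:
arm_command:
  rows:
    - {"dp": [0.02, 0, 0], "turn": [0, 0, 0.04], "grip": 28}
    - {"dp": [0.02, 0, 0], "turn": [0, 0, 0], "grip": 28}
    - {"dp": [0, 0, 0], "turn": [0, 0, 0], "grip": 28}

```text
clock: 38.35
eef_pos: [0.603, 0.018, 0.0439]
orientation: [-2.153, -2.287, -0.0]
wrist_force: [-0.3, -0.3, -1.2]
finger_gap: 0.0329
gripper_force: 60.1
```

Call:
arm_command:
  rows:
    - {"dp": [0.02, 0, 0], "turn": [0, 0, 0], "grip": 28}
    - {"dp": [0, 0, 0], "turn": [0, 0, 0], "grip": 28}

```text
clock: 38.55
eef_pos: [0.6029, 0.0189, 0.0438]
orientation: [-2.153, -2.287, 0.0]
wrist_force: [0.4, -0.7, -0.9]
finger_gap: 0.0329
gripper_force: 60.1
```

Call:
arm_command:
  rows:
    - {"dp": [0.02, 0, 0], "turn": [0, 0, 0], "grip": 28}
    - {"dp": [0, 0, 0], "turn": [0, 0, 0], "grip": 28}

```text
clock: 38.75
eef_pos: [0.6029, 0.0199, 0.0438]
orientation: [-2.153, -2.287, 0.0]
wrist_force: [-0.3, 0.2, -2.0]
finger_gap: 0.0327
gripper_force: 60.1
```

Call:
arm_command:
  rows:
    - {"dp": [0.02, 0, 0], "turn": [0, 0, 0], "grip": 28}
    - {"dp": [0, 0, 0], "turn": [0, 0, 0], "grip": 28}

```text
clock: 38.95
eef_pos: [0.6028, 0.0209, 0.0438]
orientation: [-2.153, -2.287, -0.0]
wrist_force: [-0.9, 1.3, -1.5]
finger_gap: 0.0328
gripper_force: 60.1
```

Call:
arm_command:
  rows:
    - {"dp": [0.02, 0, 0], "turn": [0, 0, 0], "grip": 28}
    - {"dp": [0, 0, 0], "turn": [0, 0, 0], "grip": 28}

```text
clock: 39.15
eef_pos: [0.6027, 0.0213, 0.0438]
orientation: [2.154, 2.287, -0.001]
wrist_force: [0.2, -2.6, -0.8]
finger_gap: 0.0325
gripper_force: 60.2
```

Call:
arm_command:
  rows:
    - {"dp": [0.02, 0, 0], "turn": [0, 0, 0], "grip": 28}
    - {"dp": [0, 0, 0], "turn": [0, 0, 0], "grip": 28}

```text
clock: 39.35
eef_pos: [0.6026, 0.0213, 0.0438]
orientation: [2.154, 2.285, -0.002]
wrist_force: [-0.4, -5.0, -0.6]
finger_gap: 0.0326
gripper_force: 60.2
```

Call:
arm_command:
  rows:
    - {"dp": [0.02, 0, 0], "turn": [0, 0, 0], "grip": 28}
    - {"dp": [0, 0, 0], "turn": [0, 0, 0], "grip": 28}

```text
clock: 39.55
eef_pos: [0.6026, 0.0213, 0.0439]
orientation: [2.154, 2.284, -0.003]
wrist_force: [-0.1, -7.7, -0.3]
finger_gap: 0.033
gripper_force: 60.2
```

Call:
arm_command:
  rows:
    - {"dp": [-0.03, 0.03, 0.02], "turn": [0, 0, 0], "grip": 28}
    - {"dp": [0, 0, 0.03], "turn": [0, 0, 0], "grip": 28}
    - {"dp": [0, 0, 0], "turn": [0, 0, 0], "grip": 28}

```text
clock: 39.85
eef_pos: [0.6043, 0.0214, 0.0427]
orientation: [-2.154, -2.286, 0.0]
wrist_force: [-7.6, -4.3, 15.7]
finger_gap: 0.033
gripper_force: 62.2
```

Call:
arm_command:
  rows:
    - {"dp": [0, 0, 0], "turn": [0, 0, 0], "grip": 38}
    - {"dp": [0, 0, 0], "turn": [0, 0, 0], "grip": 60}
    - {"dp": [0, 0, 0], "turn": [0, 0, 0], "grip": 60}
    - {"dp": [0, 0, 0], "turn": [0, 0, 0], "grip": 60}
    - {"dp": [0, 0, -0.4], "turn": [0, 0, 0], "grip": 60}
    - {"dp": [0, 0, -0.5], "turn": [0, 0, 0], "grip": 60}
    - {"dp": [0, 0, -0.5], "turn": [0, 0, 0], "grip": 60}
    - {"dp": [0, 0, -0.5], "turn": [0, 0, 0], "grip": 60}
    - {"dp": [-0.6, 0, 0], "turn": [0, 0, 0], "grip": 60}
    - {"dp": [-0.7, 0, 0], "turn": [0, 0, 0], "grip": 60}
    - {"dp": [-0.7, 0, 0], "turn": [0, 0, 0], "grip": 60}
    - {"dp": [0, 0, 0], "turn": [0, 0, 0], "grip": 60}

```text
clock: 41.05
eef_pos: [0.6097, -0.0838, 0.1368]
orientation: [2.16, 2.278, -0.003]
wrist_force: [0.4, -0.6, -0.3]
finger_gap: 0.0599
gripper_force: 0.0
```

```bash
python3 -c "
from h import *
goto((0,-.0840),.060)
t=robot.read_camera('scene');u=robot.read_camera('top')
for n,i in(('top',u),('scene',t)):
  for a,c,r in blobs(reds(i)):
    if a<200: print(n,a,c,r[1:],'bed@.062',to_bed(ray(n,[c],.062)[0]).round(4))
a=cv2.resize(t[180:250,280:420],None,fx=4,fy=4,interpolation=cv2.INTER_CUBIC)
b=cv2.resize(u[155:210,230:370],None,fx=4,fy=4,interpolation=cv2.INTER_CUBIC)
cv2.imwrite('pics/s8.png',np.vstack([a,b]))"
```

```text
t 41.05 tcp [ 0.6097 -0.0838  0.1368] x [-0.053  0.999 -0.003] y [0.999 0.053 0.   ] z [ 0.001 -0.003 -1.   ] q [-0.45  0.38  0.64  1.7  -0.24  1.15  0.31] F [ 0.4 -0.6 -0.3] gap 0.0599
bed [-0.0006 -0.0779] units [-0.117  0.012  1.535] yaw(tool y dir) deg 3.05
top 27 [295.7 183.9] ((1.7669044733047485, 15.902141571044922), 83.6598129272461) bed@.062 [-0.0119  0.0225]
top 29 [259.3 185.6] ((1.9917863607406616, 15.02893352508545), 84.80557250976562) bed@.062 [-0.0117  0.114 ]
top 28 [277.1 185.2] ((2.0, 14.0), 90.0) bed@.062 [-0.0129  0.0693]
top 73 [279.6 221.5] ((17.84615707397461, 4.538462162017822), 22.61986541748047) bed@.062 [-0.1042  0.0669]
top 48 [232. 272.] ((15.231548309326172, 3.1513547897338867), 23.198591232299805) bed@.062 [-0.2229  0.1896]
top 62 [275.1 278.7] ((18.0, 4.0), 90.0) bed@.062 [-0.2444  0.084 ]
scene 30 [391.4 150.5] ((2.683281421661377, 11.180339813232422), 26.56505012512207) bed@.062 [-0.2344  0.0865]
scene 24 [636.7 152.5] ((2.8284268379211426, 7.071067810058594), 45.0) bed@.062 [-0.4728  0.8118]
scene 27 [424.2 164.4] ((13.035452842712402, 1.9414504766464233), 33.690067291259766) bed@.062 [-0.2139  0.1892]
scene 28 [372.8 184.8] ((13.587118148803711, 1.8740851879119873), 38.65980911254883) bed@.062 [-0.0974  0.0671]
scene 141 [365.9 209.3] ((46.834896087646484, 3.5082318782806396), 15.255118370056152) bed@.062 [-0.0128  0.0709]
```

View pics/s8.png

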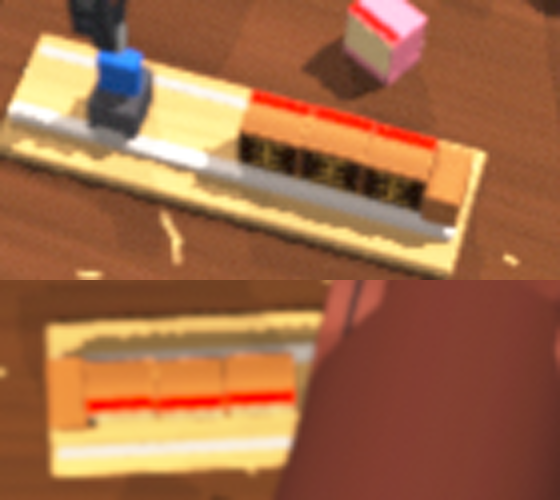

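Three blocks in one closed row (unbroken stripe in the scene crop), jaw clear at (120,100). Grip the fin again.

Call:
arm_command:
  rows:
    - {"dp": [-0.12, 0.01, 0.3], "turn": [0, 0, -0.08], "grip": 60}
    - {"dp": [0, 0, 0.4], "turn": [0, 0, 0], "grip": 60}
    - {"dp": [0, 0, 0.4], "turn": [0, 0, 0], "grip": 60}
    - {"dp": [0, 0, 0.4], "turn": [0, 0, 0], "grip": 60}
    - {"dp": [0, 0, 0], "turn": [0, 0, 0], "grip": 60}
    - {"dp": [0, 0, 0], "turn": [0, 0, 0], "grip": 40}
    - {"dp": [0, 0, 0], "turn": [0, 0, 0], "grip": 20}
    - {"dp": [0, 0, 0], "turn": [0, 0, 0], "grip": 10}
    - {"dp": [0, 0, 0], "turn": [0, 0, 0], "grip": 10}
    - {"dp": [0, 0, 0], "turn": [0, 0, 0], "grip": 10}
    - {"dp": [0, 0, 0], "turn": [0, 0, 0], "grip": 10}

```text
clock: 42.25
eef_pos: [0.6104, -0.0836, 0.0625]
orientation: [-2.145, -2.293, 0.0]
wrist_force: [-8.4, 1.0, 9.0]
finger_gap: 0.0151
gripper_force: 59.9
```

```bash
python3 -c "
from h import *
goto((0,-.0145),.060)"
```

```text
t 42.25 tcp [ 0.6104 -0.0836  0.0625] x [-0.067  0.998  0.001] y [ 0.998  0.067 -0.001] z [-0.001  0.001 -1.   ] q [-0.41  0.46  0.6   1.76 -0.3   1.02  0.37] F [-8.4  1.   9. ] gap 0.0151
bed [ 0.0001 -0.0777] units [1.264 0.006 0.051] yaw(tool y dir) deg 3.82
```

Call:
arm_command:
  rows:
    - {"dp": [0.1, 0, 0], "turn": [0, 0, 0], "grip": 10}
    - {"dp": [0.2, 0, 0], "turn": [0, 0, 0], "grip": 10}
    - {"dp": [0.2, 0, 0], "turn": [0, 0, 0], "grip": 10}
    - {"dp": [0.2, 0, 0], "turn": [0, 0, 0], "grip": 10}
    - {"dp": [0.2, 0, 0], "turn": [0, 0, 0], "grip": 10}
    - {"dp": [0.15, 0, 0], "turn": [0, 0, 0], "grip": 10}
    - {"dp": [0.1, 0, 0], "turn": [0, 0, 0], "grip": 10}
    - {"dp": [0, 0, 0], "turn": [0, 0, 0], "grip": 10}

```text
clock: 43.05
eef_pos: [0.6069, -0.0258, 0.0625]
orientation: [-2.145, -2.294, -0.0]
wrist_force: [-6.2, 0.5, 7.1]
finger_gap: 0.0147
gripper_force: 59.7
```

Call:
arm_command:
  rows:
    - {"dp": [0.04, 0, 0], "turn": [0, 0, 0], "grip": 10}
    - {"dp": [0.04, 0, 0], "turn": [0, 0, 0], "grip": 10}
    - {"dp": [0, 0, 0], "turn": [0, 0, 0], "grip": 10}

```text
clock: 43.35
eef_pos: [0.6067, -0.0227, 0.0625]
orientation: [2.146, 2.294, -0.0]
wrist_force: [-6.0, -2.2, 7.1]
finger_gap: 0.0147
gripper_force: 59.6
```

Call:
arm_command:
  rows:
    - {"dp": [0.02, 0, 0], "turn": [0, 0, 0], "grip": 10}
    - {"dp": [0.02, 0, 0], "turn": [0, 0, 0], "grip": 10}
    - {"dp": [0, 0, 0], "turn": [0, 0, 0], "grip": 10}

```text
clock: 43.65
eef_pos: [0.6066, -0.0211, 0.0625]
orientation: [2.147, 2.294, -0.0]
wrist_force: [-5.5, -2.1, 6.7]
finger_gap: 0.0147
gripper_force: 59.6
```

Call:
arm_command:
  rows:
    - {"dp": [0.02, 0, 0], "turn": [0, 0, 0], "grip": 10}
    - {"dp": [0.02, 0, 0], "turn": [0, 0, 0], "grip": 10}
    - {"dp": [0, 0, 0], "turn": [0, 0, 0], "grip": 10}

```text
clock: 43.95
eef_pos: [0.6065, -0.019, 0.0625]
orientation: [2.147, 2.294, -0.0]
wrist_force: [-4.4, -1.7, 6.4]
finger_gap: 0.0148
gripper_force: 59.6
```

Call:
arm_command:
  rows:
    - {"dp": [0.02, 0, 0], "turn": [0, 0, 0], "grip": 10}
    - {"dp": [0.02, 0, 0], "turn": [0, 0, 0], "grip": 10}
    - {"dp": [0, 0, 0], "turn": [0, 0, 0], "grip": 10}

```text
clock: 44.25
eef_pos: [0.6064, -0.0171, 0.0625]
orientation: [2.147, 2.294, -0.0]
wrist_force: [-5.1, -2.1, 6.1]
finger_gap: 0.0146
gripper_force: 59.6
```

Call:
arm_command:
  rows:
    - {"dp": [0.02, 0, 0], "turn": [0, 0, 0], "grip": 10}
    - {"dp": [0.02, 0, 0], "turn": [0, 0, 0], "grip": 10}
    - {"dp": [0, 0, 0], "turn": [0, 0, 0], "grip": 10}

```text
clock: 44.55
eef_pos: [0.6062, -0.015, 0.0625]
orientation: [2.147, 2.294, -0.0]
wrist_force: [-6.0, -3.6, 7.1]
finger_gap: 0.0147
gripper_force: 59.6
```

Call:
arm_command:
  rows:
    - {"dp": [0.02, 0, 0], "turn": [0, 0, 0], "grip": 10}
    - {"dp": [0.02, 0, 0], "turn": [0, 0, 0], "grip": 10}
    - {"dp": [0, 0, 0], "turn": [0, 0, 0], "grip": 10}

```text
clock: 44.85
eef_pos: [0.6061, -0.013, 0.0625]
orientation: [2.147, 2.294, -0.0]
wrist_force: [-4.7, -1.6, 6.7]
finger_gap: 0.0149
gripper_force: 59.6
```

Call:
arm_command:
  rows:
    - {"dp": [0.02, 0, 0], "turn": [0, 0, 0], "grip": 10}
    - {"dp": [0.02, 0, 0], "turn": [0, 0, 0], "grip": 10}
    - {"dp": [0, 0, 0], "turn": [0, 0, 0], "grip": 10}

```text
clock: 45.15
eef_pos: [0.6061, -0.012, 0.0625]
orientation: [2.147, 2.292, -0.001]
wrist_force: [-4.5, -6.0, 5.8]
finger_gap: 0.0148
gripper_force: 59.4
```

Call:
arm_command:
  rows:
    - {"dp": [0.02, 0, 0], "turn": [0, 0, 0], "grip": 10}
    - {"dp": [0.02, 0, 0], "turn": [0, 0, 0], "grip": 10}
    - {"dp": [0, 0, 0], "turn": [0, 0, 0], "grip": 10}

```text
clock: 45.45
eef_pos: [0.6061, -0.012, 0.0625]
orientation: [2.147, 2.289, -0.003]
wrist_force: [-3.3, -11.4, 4.0]
finger_gap: 0.0149
gripper_force: 59.2
```

Call:
arm_command:
  rows:
    - {"dp": [0.02, 0, 0], "turn": [0, 0, 0], "grip": 10}
    - {"dp": [0.02, 0, 0], "turn": [0, 0, 0], "grip": 10}
    - {"dp": [0, 0, 0], "turn": [0, 0, 0], "grip": 10}

```text
clock: 45.75
eef_pos: [0.6061, -0.012, 0.0625]
orientation: [2.147, 2.287, -0.005]
wrist_force: [-2.1, -15.2, 2.9]
finger_gap: 0.0148
gripper_force: 59.0
```

Firm bearing. Ease the command, release and retreat upward.

Call:
arm_command:
  rows:
    - {"dp": [-0.04, 0, 0], "turn": [0, 0, 0], "grip": 10}
    - {"dp": [-0.03, 0, 0], "turn": [0, 0, 0], "grip": 10}
    - {"dp": [0, 0, 0], "turn": [0, 0, 0], "grip": 30}
    - {"dp": [0, 0, 0], "turn": [0, 0, 0], "grip": 60}
    - {"dp": [0, 0, 0], "turn": [0, 0, 0], "grip": 60}
    - {"dp": [0, 0, -0.5], "turn": [0, 0, 0], "grip": 60}
    - {"dp": [0, 0, -0.6], "turn": [0, 0, 0], "grip": 60}
    - {"dp": [0, 0, -0.6], "turn": [0, 0, 0], "grip": 60}
    - {"dp": [-0.5, -0.6, 0], "turn": [0, 0, 0], "grip": 60}
    - {"dp": [-0.6, -0.6, 0], "turn": [0, 0, 0], "grip": 60}
    - {"dp": [-0.6, -0.6, 0], "turn": [0, 0, 0], "grip": 60}
    - {"dp": [0, 0, 0], "turn": [0, 0, 0], "grip": 60}

```text
clock: 46.95
eef_pos: [0.5189, -0.1053, 0.1467]
orientation: [-2.153, -2.287, 0.0]
wrist_force: [-0.2, 0.4, -0.5]
finger_gap: 0.0599
gripper_force: 0.0
```

```bash
python3 -c "
from h import *
info()
t=robot.read_camera('scene');u=robot.read_camera('top')
a=cv2.resize(t[180:250,290:430],None,fx=5,fy=4,interpolation=cv2.INTER_CUBIC)
b=cv2.resize(u[155:210,230:370],None,fx=5,fy=5,interpolation=cv2.INTER_CUBIC)
for n,i in(('top',u),('scene',t)):
  for ar,c,r in blobs(reds(i)):
    if ar<200: print(n,ar,c,'bed@.062',to_bed(ray(n,[c],.062)[0]).round(4))
cv2.imwrite('pics/s9.png',np.vstack([a,b]))"
```

```text
t 46.95 tcp [ 0.5189 -0.1053  0.1467] x [-0.06   0.998  0.   ] y [ 0.998  0.06  -0.   ] z [-0.  0. -1.] q [-0.51  0.17  0.7   1.89 -0.12  1.12  0.29] F [-0.2  0.4 -0.5] gap 0.0599
top 29 [296.5 183.8] bed@.062 [-0.0117  0.0205]
top 28 [259.5 185.5] bed@.062 [-0.0115  0.1135]
top 27 [277.  185.2] bed@.062 [-0.0129  0.0696]
top 71 [279.5 221.5] bed@.062 [-0.1042  0.0671]
top 48 [232. 272.] bed@.062 [-0.2229  0.1896]
top 56 [274.9 278.3] bed@.062 [-0.2434  0.0844]
scene 32 [391.6 150.2] bed@.062 [-0.2357  0.0868]
scene 21 [636.7 152.5] bed@.062 [-0.4728  0.8118]
scene 26 [424.3 164.6] bed@.062 [-0.2133  0.1897]
scene 28 [372.8 184.8] bed@.062 [-0.0974  0.0671]
scene 142 [365.5 209.2] bed@.062 [-0.0128  0.0698]
```

View pics/s9.png

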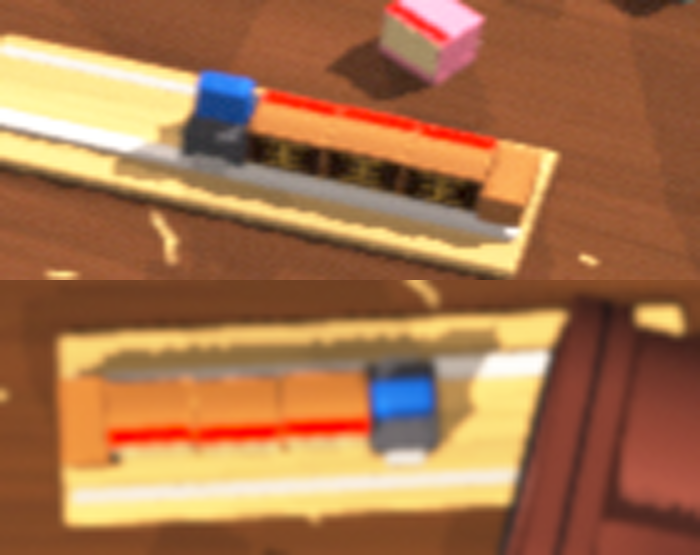

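The row is closed, with the jaw bearing on the last block and the arm clear. Handing in.

```bash
python3 -c "
from rig import robot
print(robot.sign_off())"
```

```text
the job is handed in; nothing more can be done
None
```

I turned the key block round, stood it and both loose wooden blocks in a closed row with pale faces front, closed the jaw firmly on the last one, and handed the job in at about 47 s; the sign-off gave no verdict, and nothing touched the jar, whetstone, chisel or look-alikes that I could see.

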